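# Polish a batch of printed latches

### The arm

A 6-joint arm with a two-finger parallel gripper is mounted at the origin on the work surface. World frame = base frame: x ahead of the robot, y to its left, z up, the work surface at z = 0. Lengths are in m, angles in rad, forces in N, time in s.
With the tool pointing down it reaches from about 0.35 to 0.775 m from the base axis. Payload 7.3 kg.
Tool frame: the origin (TCP) lies midway between the tips of the shut fingers; the grasp point (between the pads) lies 19 mm behind it (tcp_to_grasp is the distance from the TCP to the grasp point, in m); z points along the fingers, y is the line along which they close (so a half turn about z gives the same grasp; the last joint's range is limited). The gripper opens to 92 mm and grips with 3 to 60 N. Pads are 19 mm wide; open, the fingers measure 130 mm over their backs; the gripper's body (75 mm by 190 mm) begins 47 mm behind the grasp point.
Start: joints at [-1.286, 0.342, 1.524, -0, 1.275, -0.146], TCP at [0.219, -0.477, 0.227] pointing down, gripper open.
Joint ranges: [-2.53, 2.53], [-0.77, 2.02], [0.04, 2.7], [-1, 4.14], [0.28, 2.66], [-3.11, 3.11]. Speed limits (rad/s): [2.57, 2.57, 3.14, 3.14, 3.14, 3.14].

### API

Orientations are given as [roll, pitch, yaw] about the fixed x, y, z axes, in that order (R = Rz(yaw) Ry(pitch) Rx(roll)).
In Python, from cell import observe, read_camera, calibration, hand_in, tcp_to_grasp gives the robot as it stands.
- The arm moves only by the tool send_rows, never from a script. Its argument "targets" is a list of rows, each a list of 5 numbers: the opening, from 0 (shut) to 1 (fully open), then the shift along the world's x, y, z in m, then the turn about the world's z in rad. A call has 1 to 5 rows; each row shifts and turns the commanded pose from where the row before left it; what a row does not reach is not made up. A row lasts 1/10 s, in which the tool goes at most 50 mm and 8.59 degrees, less where a joint would pass 70% of its speed; a pose out of reach is approached as far as the arm can. A call is refused whole if a number of a shift passes 0.05 or a number of a turn 0.15, either way. A call with a gripper value outside its range is refused whole. The fingers move at their own pace and stop on an object; "grip_force" is the grip in N (left out, the last holds). Time passes only in rows, so rows that do not move let the fingers close. It gives the time, the measured TCP pose, the force, the opening and the grip force at its end, in the units of the state.
- observe(): the state, without advancing time (a new reading comes with each control period).
- read_camera(name): name is "scene" or "top"; returns (picture, depth): 384x512x3 uint8, red, green, blue; 384x512 float32, m along the optical axis (not along the pixel's ray), 0 where there is no reading.
- calibration(name): a dict with "intrinsics" (3x3 intrinsics, pixels), "world_to_cam" (4x4, takes a point from world to camera coordinates). Camera axes: x right, y up, looking along -z (the intrinsics and any distortion apply to the point x, -y, -z); pixel columns grow to the right and rows downward; lengths in m; the calibration is good to about 2 mm. A picture is of the moment at which its call begins. calibration takes no time and is no camera call.
- hand_in(): hands the job in; it is judged then, once.
The state is a dict: "time": time; "qpos": joint angles; "qvel": joint speeds; "joint_efforts": joint torques, N m; "tool_pos": TCP position; "tool_rot": TCP orientation; "contact_force": force on the tool from outside, world axes, zero at the start; "torque": the same for the moment, N m; "opening": finger opening in m; "grip_force": force on a finger pad.
Only numpy, scipy, OpenCV 4.12 (cv2) and the standard library are available. Lean on these libraries where they do the work, as an engineer would, in place of code of your own. Each camera call takes 0.05 s, during which the arm holds its last target. There are 200 camera calls.

### The job

Put every short printed latch from the build plate into the bowl of polishing beads, then stir them in slowly with the hanging stirrer, its end close to the bowl's floor, in several full circles some 8 cm across round the middle of the bowl, without spilling anything, and hang the stirrer back in its stand. Then log the batch: aim the handheld scanner's beam squarely at the middle of the barcode label from about 10 cm, hold it still for two seconds, and lay it back flat in the middle of its pad. Leave the other things on the bench alone.

Things in the scene. Friction and masses are not known exactly. Their poses are not given: they have to be found in the camera images.
- latch1: freshly printed latch (two to four of the four are there): a grey plastic bar 56 x 20 x 18 mm (own x, y, z); origin at the centre of its underside; starts lying flat on the build plate, about 90 mm from its neighbours; 30 g
- latch2: freshly printed latch (two to four of the four are there): a grey plastic bar 56 x 20 x 18 mm (own x, y, z); origin at the centre of its underside; starts lying flat on the build plate, about 90 mm from its neighbours; 30 g
- latch3: freshly printed latch (two to four of the four are there): a grey plastic bar 56 x 20 x 18 mm (own x, y, z); origin at the centre of its underside; starts lying flat on the build plate, about 90 mm from its neighbours; 30 g
- latch4: freshly printed latch (two to four of the four are there): a grey plastic bar 56 x 20 x 18 mm (own x, y, z); origin at the centre of its underside; starts lying flat on the build plate, about 90 mm from its neighbours; 30 g
- plate: dark thin steel build plate, 220 x 210 x 3 mm, flat on the bench, fixed; origin at the centre of its underside
- bowl: round steel bowl, open on top, fixed to the bench; rim 85 mm above the bench, radius 125 mm outside, 121 inside; inner floor flat, 16 mm above the bench, 106 mm in radius, the wall leaning slightly outward; origin on its axis at bench level; its x points away from the robot, y to the robot's left
- bead1: white ceramic polishing bead, a ball 24 mm across, 20 g, one of six loose in the bowl; origin at its centre
- bead2: white ceramic polishing bead, a ball 24 mm across, 20 g, one of six loose in the bowl; origin at its centre
- bead3: white ceramic polishing bead, a ball 24 mm across, 20 g, one of six loose in the bowl; origin at its centre
- bead4: white ceramic polishing bead, a ball 24 mm across, 20 g, one of six loose in the bowl; origin at its centre
- bead5: white ceramic polishing bead, a ball 24 mm across, 20 g, one of six loose in the bowl; origin at its centre
- bead6: white ceramic polishing bead, a ball 24 mm across, 20 g, one of six loose in the bowl; origin at its centre
- stirrer: stirrer: wooden cross handle 22 x 90 x 42 mm (own x, y, z) with a steel rod, 12 mm thick, straight down from the middle of its underside, ending in a thicker round foot, 18 mm across and 44 mm tall, with a round end; origin at the centre of the handle's underside, from which the foot's lower end is 110 mm down (-z); 140 g. It hangs upright in its stand, the handle lying across the two rails
- stirrer_tip (a point): centre of the underside of the stirrer's foot
- stand: aluminium stirrer stand, fixed: two parallel level rails along its x (from 35 mm in front of the origin to 65 mm behind), each 14 mm wide with a 40 mm free gap between them, open in front and closed behind by an upright plate; rail tops 130 mm above the bench. The origin is at bench level under the place where the stirrer's rod hangs; the stirrer's handle lies along the stand's y
- scanner: handheld bar scanner: black body 130 x 36 x 32 mm (own x, y, z; x from -85 to +45 mm) with a grey head 46 mm wide and up to 60 mm high at its +x end, reaching to x = 87 mm; origin on its underside; grip it by the black body across its y, at x about -10 mm; 150 g. Lies upright on its pad
- scan_beam (a point): centre of the scanner's window, at (75, 0, 20) mm in the scanner's frame; its x axis is the beam, which leaves the head forward and 45 degrees downward (half way between the scanner's +x and -z); it reads from about 60 to 160 mm
- pad: black rubber scanner pad, 200 x 100 x 3 mm, flat on the bench, fixed; origin at the centre of its underside; the scanner starts lying along it
- label (a point): centre of the barcode label (62 x 76 mm) on the holder's sloping face, 50 mm above the bench; its z axis stands square out of the label, its y runs level across it. The aluminium holder is fixed, 90 mm wide, about 85 mm deep and tall; the label faces back towards the robot, turned by up to 0.3 rad
- long_rail: bystander: another grey printed bar, but 130 mm long; leave alone
- board: bystander: circuit board in a blue tray, 85 x 60 x 27 mm; leave alone

How it is judged:
By the outcome, as a careful person would: the job done as asked, in the order asked, and still so for the second after the job is handed in, with the robot touching nothing.
Of latch1, latch2, latch3, latch4 only 2 to 4 are there at a start; the rules pass over those that are not, and their reading is None.
At some moment in a run one of latch1, latch2, latch3, latch4, scanner may be knocked a few centimetres aside while the robot is not near it.
It also fails if it takes over 210 s, if anything falls off the work surface, if the arm or the gripper's body presses on something with over 40 N, if the wrist force passes 120 N, or if a joint passes its speed limit or range.

## Working session

There is one attempt and no reset: what is moved stays moved. The work goes in short steps, Python scripts to look and compute and a tool call to move; the robot and the scene stay as the last step left them, time stands still between calls to the robot, and variables do not carry over. Pictures are saved under pics/ and viewed, at most 14 in all, crops included, and the job is handed in when it is done.

Besides the shell and the picture viewer there is one more tool, called after "Request:" by a JSON object that holds its "api" and its "payload". send_rows: Moves the arm, as the interface text tells. Its arguments: {"type":"object","properties":{"targets":{"type":"array","items":{"type":"array","items":{"type":"number"}}},"grip_force":{"type":"number"}},"required":["targets"]}

```bash
ls; mkdir -p pics; cat > h.py <<'E'
import numpy as np, cv2
from cell import *
def snap(n,f,crop=None,s=1):
    p,d=read_camera(n); np.savez('pics/'+f+'.npz',p=p,d=d)
    show(p,f,crop,s); return p,d
def show(p,f,crop=None,s=1):
    im=p[:,:,::-1]
    if crop: r0,r1,c0,c1=crop; im=im[r0:r1,c0:c1]
    cv2.imwrite('pics/'+f+'.png',cv2.resize(im,None,fx=s,fy=s,interpolation=cv2.INTER_CUBIC))
def pts(n,d):
    c=calibration(n);K=np.array(c['intrinsics']);T=np.linalg.inv(np.array(c['world_to_cam']))
    v,u=np.mgrid[:d.shape[0],:d.shape[1]]
    X=(u-K[0,2])/K[0,0]*d;Y=(v-K[1,2])/K[1,1]*d
    P=np.stack([X,-Y,-d,np.ones_like(d)],-1)@T.T
    P[d<=0]=np.nan
    return P[...,:3]
E
python3 - <<'E'
from h import *
print(observe()); print(tcp_to_grasp)
for n in('top','scene'):
    print(calibration(n))
    snap(n,n+'0',None,1.5)
E
```

```text
pics
{'time': 0.0, 'qpos': array([-1.28598421e+00,  3.42706777e-01,  1.52501504e+00,  1.83680168e-05,
        1.27539057e+00, -1.45969442e-01]), 'qvel': array([ 0.00037836, -0.00185294, -0.00119772,  0.00014428,  0.00119561,
        0.0013155 ]), 'joint_efforts': array([-2.78226122e-03, -4.31250465e+01, -2.44225019e+01,  7.15340814e-02,
        5.58321748e-02, -9.66463176e-05]), 'tool_pos': array([ 0.21915546, -0.47662622,  0.22605393]), 'tool_rot': array([-3.14009164e+00, -2.38425088e-04,  4.30776015e-01]), 'contact_force': array([ 0.00944721, -0.0620873 , -0.27389117]), 'torque': array([0.01369407, 0.02325633, 0.05198919]), 'grip_force': 0.0, 'opening': 0.09207876014428437}
0.0188
{'intrinsics': array([[451.20487138,   0.        , 257.24888921],
       [  0.        , 451.20487138, 191.40938382],
       [  0.        ,   0.        ,   1.        ]]), 'world_to_cam': array([[-0.02657412, -0.99964124, -0.00334691,  0.0388994 ],
       [ 0.97581975, -0.02666721,  0.21694395, -0.56270494],
       [-0.21695537,  0.00249912,  0.97617833, -1.0725231 ],
       [ 0.        ,  0.        ,  0.        ,  1.        ]])}
{'intrinsics': array([[443.08489458,   0.        , 252.91218888],
       [  0.        , 443.08489458, 187.46473187],
       [  0.        ,   0.        ,   1.        ]]), 'world_to_cam': array([[ 0.30395874,  0.95266284, -0.00652656, -0.18945817],
       [-0.74237289,  0.24114553,  0.62508506,  0.33388419],
       [ 0.59706916, -0.18515492,  0.78052936, -1.64333332],
       [ 0.        ,  0.        ,  0.        ,  1.        ]])}
```

View pics/top0.png

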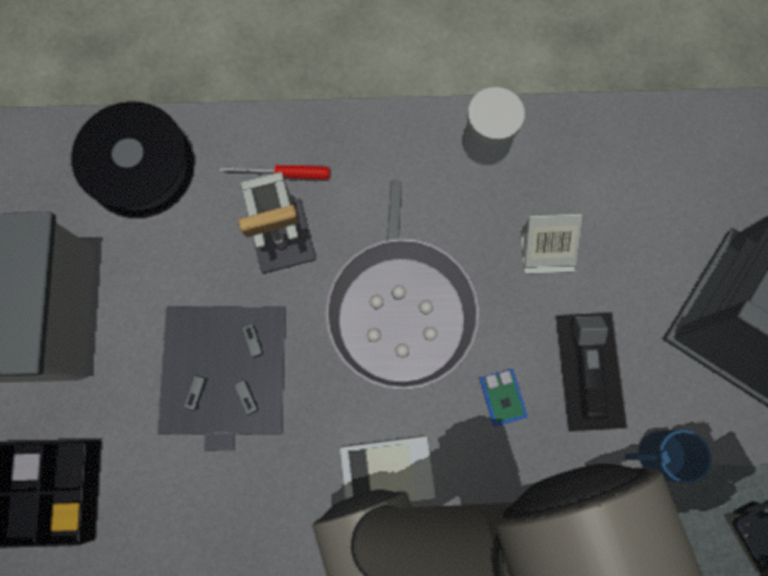

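View pics/scene0.png

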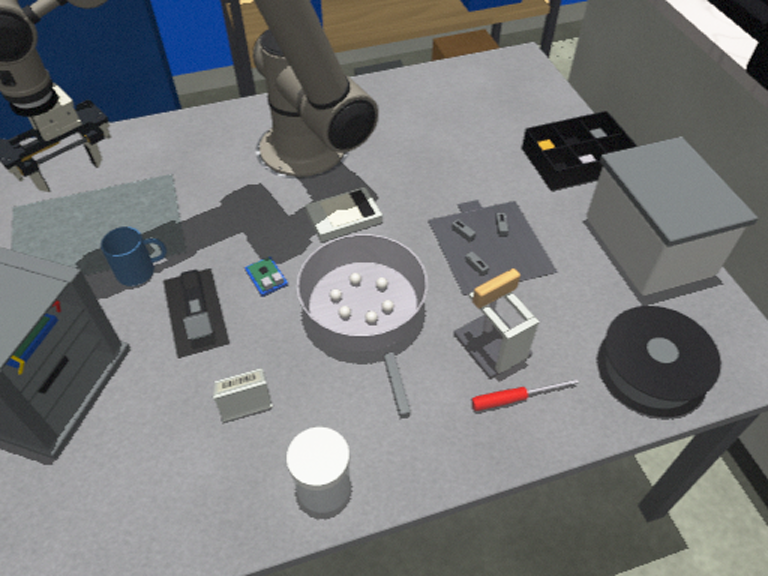

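The top view (1.5x) shows three latches at about (252,340), (195,392) and (246,397), the bowl centre at (403,313), and the stirrer handle at (267,220). The scanner is at (593,368), the label at (553,243) and the long rail at (393,210). Next I'll measure these with depth.

```bash
cat > meas.py <<'E'
from h import *
def rects(P,box,z0,z1,minn=15):
    x0,x1,y0,y1=box
    m=(P[...,0]>x0)&(P[...,0]<x1)&(P[...,1]>y0)&(P[...,1]<y1)&(P[...,2]>z0)&(P[...,2]<z1)
    n,L=cv2.connectedComponents(m.astype(np.uint8))
    for i in range(1,n):
        q=P[L==i]
        if len(q)<minn: continue
        (cx,cy),(w,h),a=cv2.minAreaRect(q[:,:2].astype(np.float32)); 
        if w<h: w,h=h,w; a+=90
        v,u=np.argwhere(L==i).mean(0)
        print(f'n{len(q)} uv({u:.0f},{v:.0f}) c=({cx:.4f},{cy:.4f}) {w*1e3:.0f}x{h*1e3:.0f} ang {np.deg2rad((a+90)%180-90):.3f} z {np.nanmedian(q[:,2]):.4f}')
E
python3 - <<'E'
from meas import *
for n in('top','scene'):
    d=np.load(f'pics/{n}0.npz')['d'];P=pts(n,d)
    print(n)
    def at(u,v,s=1.5): print((u,v),P[int(v/s),int(u/s)].round(4))
    if n=='top':
        for uv in[(252,340),(195,392),(246,397),(225,340),(267,220),(403,330),(593,368),(592,330),(553,243),(393,210),(600,320),(330,300),(475,300),(555,155)]: at(*uv)
    else:
        for uv in[(463,230),(502,222),(477,262),(497,287),(198,325),(196,300),(240,382),(365,290)]: at(*uv)
    print('latches');rects(P,(.2,.75,.1,.5),.012,.03)
    print('handle');rects(P,(.4,.8,.1,.4),.160,.19)
    print('rails');rects(P,(.4,.8,.1,.4),.120,.134)
    print('scanner');rects(P,(.35,.75,-.5,-.15),.028,.042)
    print('head');rects(P,(.35,.75,-.5,-.15),.052,.07)
    print('rim');rects(P,(.3,.8,-.2,.2),.078,.09)
    print('beads');rects(P,(.4,.65,-.13,.13),.030,.045,4)
    # label plane
    print('lab');rects(P,(.5,.8,-.5,-.2),.02,.1)
E
```

```text
top
(252, 340) [0.4884 0.2554 0.0183]
(195, 392) [0.4014 0.3486 0.0236]
(246, 397) [0.3917 0.2629 0.0233]
(225, 340) [0.4918 0.3051 0.0041]
(267, 220) [0.6517 0.2046 0.1725]
(403, 330) [ 0.4972 -0.0021  0.0173]
(593, 368) [ 0.4225 -0.3176  0.0357]
(592, 330) [ 0.4819 -0.3131  0.0612]
(553, 243) [ 0.636  -0.2636  0.0498]
(393, 210) [0.7132 0.0072 0.0206]
(600, 320) [ 0.501  -0.3335  0.0492]
(330, 300) [0.5403 0.1161 0.0801]
(475, 300) [ 0.5339 -0.1202  0.08  ]
(555, 155) [ 0.8202 -0.2959 -0.001 ]
latches
n51 uv(99,135) c=(0.7374,0.4483) 62x7 ang -1.312 z 0.0203
n391 uv(193,163) c=(0.6620,0.1825) 144x79 ang -0.443 z 0.0136
n36 uv(180,138) c=(0.7235,0.2287) 41x3 ang -1.301 z 0.0204
n37 uv(176,168) c=(0.6448,0.2399) 30x18 ang -0.965 z 0.0133
n79 uv(227,213) c=(0.5161,0.1042) 71x8 ang -0.008 z 0.0187
n174 uv(168,227) c=(0.4870,0.2557) 56x20 ang 0.311 z 0.0215
n193 uv(130,261) c=(0.4008,0.3514) 56x22 ang -0.310 z 0.0217
n187 uv(164,265) c=(0.3905,0.2647) 56x21 ang 0.429 z 0.0216
n40 uv(228,305) c=(0.2840,0.1032) 41x5 ang -0.004 z 0.0259
handle
n384 uv(178,146) c=(0.6544,0.2052) 90x24 ang -
[... 3010 characters left out ...]
6x10 ang 0.936 z 0.0844
beads
n355 uv(240,178) c=(0.4752,0.0081) 225x138 ang 1.328 z 0.0372
n37 uv(236,185) c=(0.4665,-0.0020) 20x20 ang 0.228 z 0.0363
n38 uv(254,188) c=(0.4954,0.0436) 22x19 ang 0.971 z 0.0358
n34 uv(223,195) c=(0.4933,-0.0523) 19x17 ang 0.813 z 0.0369
n45 uv(258,203) c=(0.5517,0.0381) 22x17 ang 0.597 z 0.0359
n41 uv(229,207) c=(0.5379,-0.0467) 21x21 ang -0.340 z 0.0370
n44 uv(247,210) c=(0.5680,-0.0004) 22x19 ang 0.581 z 0.0358
n122 uv(243,226) c=(0.6104,-0.0283) 184x48 ang 1.299 z 0.0376
lab
n119 uv(132,221) c=(0.5085,-0.3200) 45x16 ang -1.561 z 0.0420
n23 uv(71,242) c=(0.5127,-0.4926) 25x14 ang -0.006 z 0.0212
n730 uv(160,261) c=(0.6472,-0.2677) 90x70 ang -1.553 z 0.0553
```

Request:
{"api": "send_rows", "payload": {"targets": [[0.6, 0.025, 0.04, 0, -0.13], [0.6, 0.025, 0.04, 0, 0], [0.6, 0.025, 0.04, 0, 0], [0.6, 0.025, 0.04, 0, 0], [0.6, 0.025, 0.04, 0, 0]]}}

```text
time: 0.6
tool_pos: [0.3447, -0.2752, 0.2265]
tool_rot: [-3.141, 0.0, 0.3]
contact_force: [0.1, 0.2, -0.5]
opening: 0.0574
grip_force: 0.0
```

Request:
{"api": "send_rows", "payload": {"targets": [[0.6, 0.025, 0.04, 0, 0], [0.6, 0.025, 0.04, 0, 0], [0.6, 0.025, 0.04, 0, 0], [0.6, 0.025, 0.04, 0, 0], [0.6, 0.005, 0.041, 0, 0]]}}

```text
time: 1.1
tool_pos: [0.451, -0.0742, 0.2265]
tool_rot: [3.141, -0.001, 0.301]
contact_force: [-0.2, -0.2, 0.4]
opening: 0.0551
grip_force: 0.0
```

Request:
{"api": "send_rows", "payload": {"targets": [[0.6, 0.005, 0.041, 0, 0], [0.6, 0.005, 0.041, 0, 0], [0.6, 0.005, 0.041, 0, 0], [0.6, 0.005, 0.041, 0, 0], [0.6, 0.005, 0.041, 0, 0]]}}

```text
time: 1.6
tool_pos: [0.474, 0.1307, 0.2265]
tool_rot: [3.142, 0.001, 0.301]
contact_force: [-0.5, 0.2, -0.3]
opening: 0.0549
grip_force: 0.0
```

Request:
{"api": "send_rows", "payload": {"targets": [[0.6, 0.005, 0.041, 0, 0], [0.6, 0.005, 0.041, 0, 0], [0.6, 0.005, 0.041, -0.02, 0], [0.6, 0, 0, -0.03, 0], [0.6, 0, 0, -0.02, 0]]}}

```text
time: 2.1
tool_pos: [0.4881, 0.2531, 0.1544]
tool_rot: [3.141, 0.003, 0.303]
contact_force: [-0.2, -1.1, -0.8]
opening: 0.0553
grip_force: 0.0
```

```bash
cat > lat.py <<'E'
from meas import *
import sys
for n in('top','scene'):
    p,d=read_camera(n);P=pts(n,d);print(n)
    rects(P,(.3,.6,.14,.45),.010,.03,10)
print(observe()['tool_pos'])
E
python3 lat.py
```

```text
top
n110 uv(169,230) c=(0.4791,0.2528) 39x19 ang 0.310 z 0.0214
scene
n94 uv(334,149) c=(0.4048,0.3486) 56x20 ang -0.286 z 0.0199
n104 uv(308,152) c=(0.3951,0.2623) 57x25 ang 0.410 z 0.0199
n115 uv(317,175) c=(0.4921,0.2523) 57x20 ang 0.319 z 0.0196
[0.48710837 0.25165467 0.15349642]
```

Request:
{"api": "send_rows", "payload": {"targets": [[0.6, 0.002, 0.002, -0.04, 0], [0.6, 0, 0, -0.04, 0], [0.6, 0, 0, -0.04, 0], [0.6, 0, 0, -0.02, 0], [0.6, 0, 0, -0.006, 0]]}}

```text
time: 2.7
tool_pos: [0.4906, 0.2534, 0.0093]
tool_rot: [3.141, 0.003, 0.3]
contact_force: [-0.9, -0.5, 0.2]
opening: 0.0553
grip_force: 0.0
```

Request:
{"api": "send_rows", "payload": {"grip_force": 15, "targets": [[0, 0, 0, 0, 0], [0, 0, 0, 0, 0], [0, 0, 0, 0, 0], [0, 0, 0, 0, 0], [0, 0, 0, 0, 0]]}}

```text
time: 3.2
tool_pos: [0.4917, 0.2542, 0.0116]
tool_rot: [3.142, -0.001, 0.301]
contact_force: [0.0, -1.1, 2.1]
opening: 0.0196
grip_force: 12.5
```

Request:
{"api": "send_rows", "payload": {"targets": [[0, 0, 0, 0.03, 0], [0, 0, 0, 0.04, 0], [0, 0, 0, 0.05, 0], [0, 0.0045, -0.039, 0, -0.05], [0, 0.0045, -0.039, 0, -0.05]]}}

```text
time: 3.7
tool_pos: [0.5011, 0.1761, 0.1329]
tool_rot: [3.141, -0.005, 0.202]
contact_force: [0.4, -0.1, -0.7]
opening: 0.0197
grip_force: 15.0
```

Request:
{"api": "send_rows", "payload": {"targets": [[0, 0.0045, -0.039, 0, -0.05], [0, 0.0045, -0.039, 0, -0.05], [0, 0.0045, -0.039, 0, -0.05], [0, 0.0045, -0.039, 0, -0.05], [0, 0, 0, 0, 0]]}}

```text
time: 4.2
tool_pos: [0.5189, 0.0159, 0.1311]
tool_rot: [3.14, -0.001, -0.005]
contact_force: [-0.7, -0.0, 0.0]
opening: 0.0198
grip_force: 15.0
```

Request:
{"api": "send_rows", "payload": {"targets": [[0, 0, 0, -0.04, 0], [0, 0, 0, -0.03, 0], [0, 0, 0, -0.02, 0], [0, 0, 0, 0, 0], [0, 0, 0, 0, 0]]}}

```text
time: 4.7
tool_pos: [0.5184, 0.0205, 0.0412]
tool_rot: [-3.142, 0.0, 0.002]
contact_force: [0.5, 0.3, 0.5]
opening: 0.0199
grip_force: 15.0
```

Held. I'll lower it a little more, release gently, lift, and move over to latch C.

Request:
{"api": "send_rows", "payload": {"targets": [[0, 0, 0, -0.008, 0], [0, 0, 0, 0, 0], [0.36, 0, 0, 0, 0], [0.36, 0, 0, 0, 0], [0.36, 0, 0, 0, 0]]}}

```text
time: 5.2
tool_pos: [0.5185, 0.0199, 0.0331]
tool_rot: [3.141, -0.001, 0.001]
contact_force: [0.1, 0.1, 0.4]
opening: 0.0327
grip_force: 0.0
```

Request:
{"api": "send_rows", "payload": {"targets": [[0.36, 0, 0, 0.03, 0], [0.36, 0, 0, 0.04, 0], [0.36, 0, 0, 0.03, 0], [0.6, 0, 0, 0.02, 0], [0.6, -0.018, 0.035, 0, 0.06]]}}

```text
time: 5.7
tool_pos: [0.504, 0.0527, 0.1562]
tool_rot: [3.14, -0.009, 0.058]
contact_force: [0.2, 1.2, -0.3]
opening: 0.0448
grip_force: 0.0
```

Request:
{"api": "send_rows", "payload": {"targets": [[0.6, -0.018, 0.035, 0, 0.06], [0.6, -0.018, 0.035, 0, 0.06], [0.6, -0.018, 0.035, 0, 0.06], [0.6, -0.018, 0.035, 0, 0.06], [0.6, -0.018, 0.035, 0, 0.06]]}}

```text
time: 6.2
tool_pos: [0.4094, 0.2312, 0.1531]
tool_rot: [3.142, -0.001, 0.363]
contact_force: [1.4, 0.4, 0.3]
opening: 0.0549
grip_force: 0.0
```

Request:
{"api": "send_rows", "payload": {"targets": [[0.6, -0.016, 0.033, 0, 0.04], [0.6, 0, 0, 0, 0], [0.6, 0, 0, 0, 0]]}}

```text
time: 6.5
tool_pos: [0.394, 0.2634, 0.1529]
tool_rot: [3.141, -0.0, 0.403]
contact_force: [0.4, 0.0, -0.1]
opening: 0.0555
grip_force: 0.0
```

```bash
python3 lat.py
```

```text
top
n71 uv(166,271) c=(0.3762,0.2586) 24x21 ang 0.405 z 0.0211
scene
n94 uv(334,149) c=(0.4051,0.3481) 56x21 ang -0.291 z 0.0198
n109 uv(308,153) c=(0.3957,0.2630) 55x23 ang 0.349 z 0.0197
[0.39467055 0.26229558 0.15281083]
```

Request:
{"api": "send_rows", "payload": {"targets": [[0.6, 0, 0.001, -0.04, 0], [0.6, 0, 0, -0.04, 0], [0.6, 0, 0, -0.04, 0], [0.6, 0, 0, -0.02, 0], [0.6, 0, 0, -0.006, 0]]}}

```text
time: 7.1
tool_pos: [0.3936, 0.2622, 0.0046]
tool_rot: [3.141, 0.004, 0.398]
contact_force: [-0.9, 0.0, 0.3]
opening: 0.0551
grip_force: 0.0
```

Request:
{"api": "send_rows", "payload": {"targets": [[0.6, 0, 0, 0, 0], [0, 0, 0, 0, 0], [0, 0, 0, 0, 0], [0, 0, 0, 0, 0], [0, 0, 0, 0, 0]]}}

```text
time: 7.6
tool_pos: [0.3947, 0.2642, 0.0075]
tool_rot: [3.142, -0.001, 0.401]
contact_force: [-0.6, 0.3, -0.2]
opening: 0.0274
grip_force: 0.0
```

Request:
{"api": "send_rows", "payload": {"targets": [[0, 0, 0, 0, 0], [0, 0, 0, 0.03, 0], [0, 0, 0, 0.04, 0], [0, 0, 0, 0.05, 0], [0, 0.015, -0.036, 0, -0.05]]}}

```text
time: 8.1
tool_pos: [0.4118, 0.2315, 0.1326]
tool_rot: [-3.141, -0.012, 0.355]
contact_force: [1.9, 0.5, -1.1]
opening: 0.02
grip_force: 15.0
```

Request:
{"api": "send_rows", "payload": {"targets": [[0, 0.015, -0.036, 0, -0.05], [0, 0.015, -0.036, 0, -0.05], [0, 0.015, -0.036, 0, -0.05], [0, 0.015, -0.036, 0, -0.05], [0, 0.015, -0.036, 0, -0.05]]}}

```text
time: 8.6
tool_pos: [0.4845, 0.0465, 0.1269]
tool_rot: [3.142, -0.0, 0.099]
contact_force: [1.1, 0.9, 0.8]
opening: 0.0199
grip_force: 15.0
```

Request:
{"api": "send_rows", "payload": {"targets": [[0, 0.015, -0.036, 0, -0.05], [0, 0.015, -0.036, 0, -0.05], [0, 0, 0, 0, 0], [0, 0, 0, -0.03, 0], [0, 0, 0, -0.03, 0]]}}

```text
time: 9.1
tool_pos: [0.5146, -0.024, 0.0667]
tool_rot: [3.141, -0.002, 0.001]
contact_force: [-0.2, 0.2, -0.3]
opening: 0.0199
grip_force: 15.0
```

Request:
{"api": "send_rows", "payload": {"targets": [[0, 0, 0, -0.02, 0], [0, 0, 0, -0.012, 0], [0, 0, 0, 0, 0], [0.36, 0, 0, 0, 0], [0.36, 0, 0, 0, 0]]}}

```text
time: 9.6
tool_pos: [0.5151, -0.024, 0.0359]
tool_rot: [3.141, -0.002, 0.001]
contact_force: [-0.4, -0.3, -0.4]
opening: 0.0309
grip_force: 0.0
```

Request:
{"api": "send_rows", "payload": {"targets": [[0.36, 0, 0, 0, 0], [0.36, 0, 0, 0.03, 0], [0.36, 0, 0, 0.04, 0], [0.36, 0, 0, 0.05, 0], [0.6, -0.011, 0.0375, 0, -0.029]]}}

```text
time: 10.1
tool_pos: [0.5085, 0.0106, 0.1618]
tool_rot: [3.139, -0.015, -0.033]
contact_force: [1.4, 1.4, 0.7]
opening: 0.0372
grip_force: 0.0
```

Request:
{"api": "send_rows", "payload": {"targets": [[0.6, -0.011, 0.0375, 0, -0.029], [0.6, -0.011, 0.0375, 0, -0.029], [0.6, -0.011, 0.0375, 0, -0.029], [0.6, -0.011, 0.0375, 0, -0.029], [0.6, -0.011, 0.0375, 0, -0.029]]}}

```text
time: 10.6
tool_pos: [0.4478, 0.2024, 0.1556]
tool_rot: [-3.141, -0.001, -0.175]
contact_force: [0.4, 0.3, -0.3]
opening: 0.0547
grip_force: 0.0
```

Request:
{"api": "send_rows", "payload": {"targets": [[0.6, -0.011, 0.0375, 0, -0.029], [0.6, -0.011, 0.0375, 0, -0.029], [0.6, -0.011, 0.0375, 0, -0.029], [0.6, -0.011, 0.0375, 0, -0.029], [0.6, 0, 0, 0, 0]]}}

```text
time: 11.1
tool_pos: [0.4029, 0.3548, 0.1554]
tool_rot: [-3.139, -0.0, -0.285]
contact_force: [0.6, -0.6, -0.6]
opening: 0.0549
grip_force: 0.0
```

```bash
python3 lat.py; python3 -c "
from h import *
snap('top','top1',(140,270,200,340),4)"
```

```text
top
scene
n93 uv(334,149) c=(0.4049,0.3483) 59x19 ang -0.276 z 0.0204
[0.40390438 0.35137013 0.15507702]
```

View pics/top1.png

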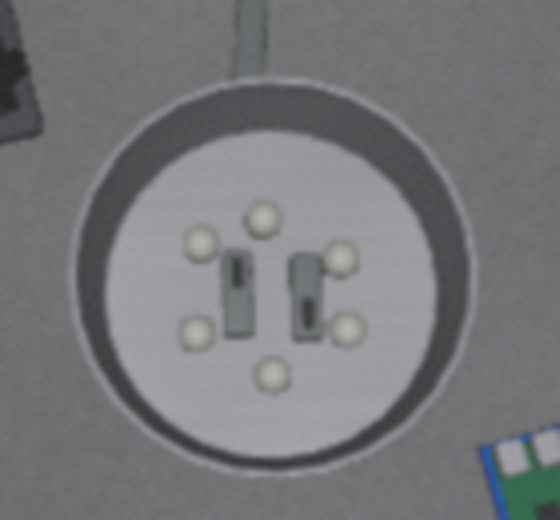

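The bowl crop shows both latches lying flat inside the ring of six beads, with a clear gap in the middle. The last latch is still at (0.405,0.349).

Request:
{"api": "send_rows", "payload": {"targets": [[0.6, 0.001, -0.001, -0.04, 0], [0.6, 0, 0, -0.04, 0], [0.6, 0, 0, -0.04, 0], [0.6, 0, 0, -0.02, 0], [0.6, 0, 0, -0.008, 0]]}}

```text
time: 11.75
tool_pos: [0.4048, 0.3478, 0.0048]
tool_rot: [3.138, 0.003, -0.291]
contact_force: [0.0, -0.3, -0.1]
opening: 0.055
grip_force: 0.0
```

Request:
{"api": "send_rows", "payload": {"targets": [[0.6, 0, 0, 0, 0], [0, 0, 0, 0, 0], [0, 0, 0, 0, 0], [0, 0, 0, 0, 0], [0, 0, 0, 0, 0]]}}

```text
time: 12.25
tool_pos: [0.4056, 0.3502, 0.0075]
tool_rot: [-3.141, -0.001, -0.289]
contact_force: [-1.0, -0.0, 0.1]
opening: 0.0276
grip_force: 0.0
```

Request:
{"api": "send_rows", "payload": {"targets": [[0, 0, 0, 0, 0], [0, 0, 0, 0.03, 0], [0, 0, 0, 0.04, 0], [0, 0, 0, 0.05, 0], [0, 0.0127, -0.0393, 0, 0.032]]}}

```text
time: 12.75
tool_pos: [0.4206, 0.3152, 0.1332]
tool_rot: [-3.131, -0.009, -0.252]
contact_force: [1.8, -0.9, -0.4]
opening: 0.0197
grip_force: 15.0
```

Request:
{"api": "send_rows", "payload": {"targets": [[0, 0.0127, -0.0393, 0, 0.032], [0, 0.0127, -0.0393, 0, 0.032], [0, 0.0127, -0.0393, 0, 0.032], [0, 0.0127, -0.0393, 0, 0.032], [0, 0.0127, -0.0393, 0, 0.032]]}}

```text
time: 13.25
tool_pos: [0.4817, 0.1126, 0.1269]
tool_rot: [3.142, -0.0, -0.096]
contact_force: [0.9, -0.5, -0.9]
opening: 0.0197
grip_force: 15.0
```

Request:
{"api": "send_rows", "payload": {"targets": [[0, 0.0127, -0.0393, 0, 0.032], [0, 0.0127, -0.0393, 0, 0.032], [0, 0.0127, -0.0393, 0, 0.032], [0, 0, 0, 0, 0], [0, 0, 0, 0, 0]]}}

```text
time: 13.75
tool_pos: [0.5194, -0.0044, 0.1265]
tool_rot: [-3.141, 0.001, -0.004]
contact_force: [-0.4, 0.1, -0.1]
opening: 0.0197
grip_force: 15.0
```

Request:
{"api": "send_rows", "payload": {"targets": [[0, 0, 0, -0.03, 0], [0, 0, 0, -0.03, 0], [0, 0, 0, -0.02, 0], [0, 0, 0, 0, 0], [0, 0, 0, 0, 0]]}}

```text
time: 14.25
tool_pos: [0.5194, -0.0027, 0.0471]
tool_rot: [-3.142, 0.0, 0.0]
contact_force: [-0.1, -0.1, 0.0]
opening: 0.0201
grip_force: 15.0
```

Request:
{"api": "send_rows", "payload": {"targets": [[0, 0, 0, -0.007, 0], [0, 0, 0, 0, 0], [0.36, 0, 0, 0, 0], [0.36, 0, 0, 0, 0], [0.36, 0, 0, 0, 0]]}}

```text
time: 14.75
tool_pos: [0.5198, -0.0038, 0.0401]
tool_rot: [3.141, -0.001, -0.001]
contact_force: [0.1, -0.2, 0.9]
opening: 0.0324
grip_force: 0.0
```

Request:
{"api": "send_rows", "payload": {"targets": [[0.36, 0, 0, 0.03, 0], [0.36, 0, 0, 0.04, 0], [0.36, 0, 0, 0.05, 0], [0.5, 0, 0, 0.04, 0.08], [0.5, 0, 0, 0.04, 0.135]]}}

```text
time: 15.25
tool_pos: [0.5193, -0.0038, 0.242]
tool_rot: [3.141, -0.001, 0.218]
contact_force: [1.7, 0.7, 0.5]
opening: 0.0436
grip_force: 0.0
```

Request:
{"api": "send_rows", "payload": {"targets": [[0.5, 0.0138, 0.0207, 0, 0.135], [0.5, 0.0138, 0.0207, 0, 0.135], [0.5, 0.0138, 0.0207, 0, 0.135], [0.5, 0.0138, 0.0207, 0, 0.135], [0.5, 0.0138, 0.0207, 0, 0.135]]}}

```text
time: 15.75
tool_pos: [0.589, 0.1005, 0.2399]
tool_rot: [3.141, -0.0, 0.894]
contact_force: [0.2, -0.4, 0.7]
opening: 0.0457
grip_force: 0.0
```

Request:
{"api": "send_rows", "payload": {"targets": [[0.5, 0.0138, 0.0207, 0, 0.135], [0.5, 0.0138, 0.0207, 0, 0.135], [0.5, 0.0138, 0.0207, 0, 0.135], [0.5, 0.0138, 0.0207, 0, 0.135], [0.5, 0.0138, 0.0207, 0, 0.135]]}}

```text
time: 16.25
tool_pos: [0.658, 0.204, 0.2397]
tool_rot: [-3.142, 0.0, 1.569]
contact_force: [-0.3, -0.6, 0.0]
opening: 0.0459
grip_force: 0.0
```

Request:
{"api": "send_rows", "payload": {"targets": [[0.5, 0, 0, 0, 0.135], [0.5, 0, 0, 0, 0.135], [0.5, 0, 0, 0, 0], [0.5, 0, 0, 0, 0]]}}

```text
time: 16.65
tool_pos: [0.6575, 0.2031, 0.2398]
tool_rot: [-3.142, -0.0, 1.83]
contact_force: [0.2, 0.1, -0.0]
opening: 0.0462
grip_force: 0.0
```

```bash
python3 - <<'E'
from meas import *
print(observe()['tool_pos'],observe()['tool_rot'],observe()['qpos'])
p,d=snap('top','top2',(100,290,150,350),3);P=pts('top',d)
p,d=read_camera('scene');P=pts('scene',d)
print('handle');rects(P,(.55,.75,.12,.3),.140,.18)
E
```

```text
[0.65751109 0.20312698 0.23976487] [-3.14157486e+00 -3.14963404e-06  1.82996693e+00] [ 1.88383192e-01  6.52711457e-01  9.72825787e-01  1.88619817e-06
  1.51607338e+00 -7.07875103e-02]
handle
n404 uv(330,191) c=(0.6598,0.2022) 89x24 ang -1.326 z 0.1685
```

View pics/top2.png

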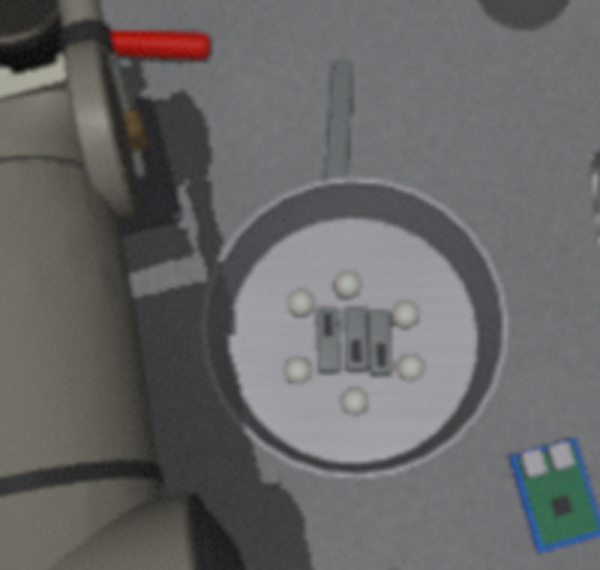

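All three latches lie flat in the bowl inside the bead ring. The handle is at (0.657,0.203) with angle -1.31, so I'll grip it.

Request:
{"api": "send_rows", "payload": {"targets": [[0.5, 0, 0, -0.03, 0], [0.5, 0, 0, -0.03, 0], [0.5, 0, 0, -0.025, 0], [0.5, 0, 0, -0.015, 0], [0.5, 0, 0, 0, 0]]}}

```text
time: 17.25
tool_pos: [0.6561, 0.2027, 0.137]
tool_rot: [-3.136, -0.0, 1.832]
contact_force: [-0.3, -0.5, -1.0]
opening: 0.046
grip_force: 0.0
```

Request:
{"api": "send_rows", "payload": {"grip_force": 40, "targets": [[0, 0, 0, 0, 0], [0, 0, 0, 0, 0], [0, 0, 0, 0, 0], [0, 0, 0, 0, 0], [0, 0, 0, 0, 0]]}}

```text
time: 17.75
tool_pos: [0.6581, 0.2034, 0.1409]
tool_rot: [3.139, 0.0, 1.834]
contact_force: [0.4, 0.2, 4.7]
opening: 0.0224
grip_force: 40.0
```

Request:
{"api": "send_rows", "payload": {"targets": [[0, 0, 0, 0.02, 0], [0, 0, 0, 0.03, 0], [0, 0, 0, 0.04, 0], [0, 0, 0, 0.04, 0], [0, 0, 0, 0.02, 0]]}}

```text
time: 18.25
tool_pos: [0.6582, 0.2034, 0.2939]
tool_rot: [3.136, 0.0, 1.834]
contact_force: [0.4, -0.0, -1.5]
opening: 0.0218
grip_force: 40.0
```

```bash
python3 - <<'E'
from meas import *
print(observe()['tool_pos'],observe()['tool_rot'])
for n in ('top','scene'):
    p,d=snap(n,n+'3',(60,250,250,440),3);P=pts(n,d)
    print('foot');rects(P,(.60,.75,.15,.26),.165,.225)
    m=(abs(P[...,0]-.66)<.03)&(abs(P[...,1]-.203)<.03)&(P[...,2]>.14)
    print(np.nanmin(P[m][:,2]) if m.any() else None)
E
```

```text
[0.65816561 0.20344486 0.2939442 ] [3.13630583e+00 3.59181437e-04 1.83373307e+00]
foot
0.4464825970568902
foot
n88 uv(333,181) c=(0.6629,0.2017) 18x14 ang 1.153 z 0.2067
0.18035223507667753
```

View pics/scene3.png

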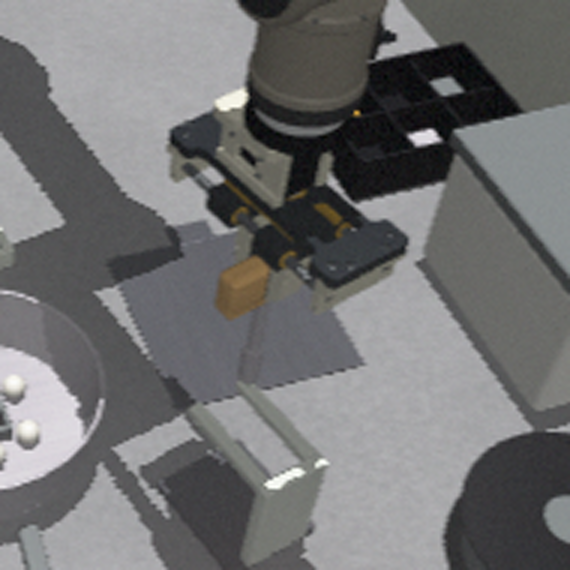

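Request:
{"api": "send_rows", "payload": {"targets": [[0, -0.0233, -0.021, 0, 0], [0, -0.0233, -0.021, 0, 0], [0, -0.0233, -0.021, 0, 0], [0, -0.0233, -0.021, 0, 0], [0, -0.0233, -0.021, 0, 0]]}}

```text
time: 18.85
tool_pos: [0.539, 0.0975, 0.2874]
tool_rot: [-3.138, -0.001, 1.834]
contact_force: [0.9, -0.6, -1.4]
opening: 0.0217
grip_force: 40.0
```

Request:
{"api": "send_rows", "payload": {"targets": [[0, -0.0233, -0.021, 0, 0], [0, 0, 0, -0.02, 0], [0, 0, 0, -0.03, 0], [0, 0, 0, -0.03, 0], [0, 0, 0, -0.03, 0]]}}

```text
time: 19.35
tool_pos: [0.5162, 0.0772, 0.1769]
tool_rot: [-3.139, -0.001, 1.834]
contact_force: [-0.3, 0.6, -2.3]
opening: 0.0217
grip_force: 40.0
```

Request:
{"api": "send_rows", "payload": {"targets": [[0, 0, 0, -0.02, 0], [0, 0, 0, -0.01, 0], [0, 0, 0, -0.01, 0], [0, 0, 0, 0, 0], [0, 0, 0, 0, 0]]}}

```text
time: 19.85
tool_pos: [0.5181, 0.0773, 0.1402]
tool_rot: [3.141, 0.0, 1.834]
contact_force: [-0.5, 0.1, -2.4]
opening: 0.0219
grip_force: 40.0
```

```bash
python3 - <<'E'
import numpy as np
def out(th,r):
    x=np.c_[r*np.cos(th),r*np.sin(th)].round(4);d=np.diff(x,axis=0).round(4)
    for i in range(0,len(d),5): print([[0,float(a),float(b),0,0] for a,b in d[i:i+5]])
print('spiral');t=np.linspace(0,1,26);out(np.deg2rad(90+180*t),.08-.04*t)
print('circ');out(np.deg2rad(270+9*np.arange(41)),np.full(41,.04))
E
```

```text
spiral
[[0, -0.0098, -0.0022, 0, 0], [0, -0.0093, -0.0034, 0, 0], [0, -0.0086, -0.0045, 0, 0], [0, -0.0078, -0.0054, 0, 0], [0, -0.0068, -0.0063, 0, 0]]
[[0, -0.0059, -0.0069, 0, 0], [0, -0.0048, -0.0074, 0, 0], [0, -0.0037, -0.0079, 0, 0], [0, -0.0027, -0.0081, 0, 0], [0, -0.0015, -0.0081, 0, 0]]
[[0, -0.0004, -0.0081, 0, 0], [0, 0.0006, -0.0079, 0, 0], [0, 0.0016, -0.0075, 0, 0], [0, 0.0025, -0.0071, 0, 0], [0, 0.0033, -0.0065, 0, 0]]
[[0, 0.0041, -0.0059, 0, 0], [0, 0.0046, -0.0051, 0, 0], [0, 0.0051, -0.0043, 0, 0], [0, 0.0055, -0.0036, 0, 0], [0, 0.0058, -0.0026, 0, 0]]
[[0, 0.0058, -0.0019, 0, 0], [0, 0.0059, -0.001, 0, 0], [0, 0.0058, -0.0001, 0, 0], [0, 0.0055, 0.0005, 0, 0], [0, 0.0052, 0.0013, 0, 0]]
circ
[[0, 0.0063, 0.0005, 0, 0], [0, 0.0061, 0.0015, 0, 0], [0, 0.0058, 0.0024, 0, 0], [0, 0.0053, 0.0032, 0, 0], [0, 0.0048, 0.0041, 0, 0]]
[[0, 0.0041, 0.0048, 0, 0], [0, 0.0032, 0.0053, 0, 0], [0, 0.0024, 0.0058, 0, 0], [0, 0.0015, 0.0061, 0, 0], [0, 0.0005, 0.0063, 0, 0]]
[[0, -0.0005, 0.0063, 0, 0], [0, -0.0015, 0.0061, 0, 0], [0, -0.0024, 0.0058, 0, 0], [0, -0.0032, 0.0053, 0, 0], [0, -0.0041, 0.0048, 0, 0]]
[[0, -0.0048, 0.0041, 0, 0], [0, -0.0053, 0.0032, 0, 0], [0, -0.0058, 0.0024, 0, 0], [0, -0.0061, 0.0015, 0, 0], [0, -0.0063, 0.0005, 0, 0]]
[[0, -0.0063, -0.0005, 0, 0], [0, -0.0061, -0.0015, 0, 0], [0, -0.0058, -0.0024, 0, 0], [0, -0.0053, -0.0032, 0, 0], [0, -0.0048, -0.0041, 0, 0]]
[[0, -0.0041, -0.0048, 0, 0], [0, -0.0032, -0.0053, 0, 0], [0, -0.0024, -0.0058, 0, 0], [0, -0.0015, -0.0061, 0, 0], [0, -0.0005, -0.0063, 0, 0]]
[[0, 0.0005, -0.0063, 0, 0], [0, 0.0015, -0.0061, 0, 0], [0, 0.0024, -0.0058, 0, 0], [0, 0.0032, -0.0053, 0, 0], [0, 0.0041, -0.0048, 0, 0]]
[[0, 0.0048, -0.0041, 0, 0], [0, 0.0053, -0.0032, 0, 0], [0, 0.0058, -0.0024, 0, 0], [0, 0.0061, -0.0015, 0, 0], [0, 0.0063, -0.0005, 0, 0]]
```

Now the spiral in, then the first circle, at about 63 mm/s.

Request:
{"api": "send_rows", "payload": {"targets": [[0, -0.0098, -0.0022, 0.002, 0], [0, -0.0093, -0.0034, 0, 0], [0, -0.0086, -0.0045, 0, 0], [0, -0.0078, -0.0054, 0, 0], [0, -0.0068, -0.0063, 0, 0]]}}

```text
time: 20.35
tool_pos: [0.4746, 0.055, 0.142]
tool_rot: [3.141, 0.0, 1.834]
contact_force: [-0.4, 0.4, -1.2]
opening: 0.0218
grip_force: 40.0
```

Request:
{"api": "send_rows", "payload": {"targets": [[0, -0.0059, -0.0069, 0, 0], [0, -0.0048, -0.0074, 0, 0], [0, -0.0037, -0.0079, 0, 0], [0, -0.0027, -0.0081, 0, 0], [0, -0.0015, -0.0081, 0, 0]]}}

```text
time: 20.85
tool_pos: [0.4567, 0.0163, 0.1417]
tool_rot: [3.141, 0.0, 1.834]
contact_force: [0.0, 0.4, -2.2]
opening: 0.0217
grip_force: 40.0
```

Request:
{"api": "send_rows", "payload": {"targets": [[0, -0.0004, -0.0081, 0, 0], [0, 0.0006, -0.0079, 0, 0], [0, 0.0016, -0.0075, 0, 0], [0, 0.0025, -0.0071, 0, 0], [0, 0.0033, -0.0065, 0, 0]]}}

```text
time: 21.35
tool_pos: [0.4647, -0.0206, 0.1417]
tool_rot: [3.142, -0.0, 1.834]
contact_force: [-0.3, 0.5, -1.2]
opening: 0.0219
grip_force: 40.0
```

Request:
{"api": "send_rows", "payload": {"targets": [[0, 0.0041, -0.0059, 0, 0], [0, 0.0046, -0.0051, 0, 0], [0, 0.0051, -0.0043, 0, 0], [0, 0.0055, -0.0036, 0, 0], [0, 0.0058, -0.0026, 0, 0]]}}

```text
time: 21.85
tool_pos: [0.49, -0.0418, 0.1417]
tool_rot: [-3.141, -0.0, 1.834]
contact_force: [-0.3, 0.2, -1.0]
opening: 0.0219
grip_force: 40.0
```

Request:
{"api": "send_rows", "payload": {"targets": [[0, 0.0058, -0.0019, 0, 0], [0, 0.0059, -0.001, 0, 0], [0, 0.0058, -0.0001, 0, 0], [0, 0.0055, 0.0005, 0, 0], [0, 0.0052, 0.0013, 0, 0]]}}

```text
time: 22.35
tool_pos: [0.5182, -0.0426, 0.1417]
tool_rot: [3.142, -0.0, 1.834]
contact_force: [0.0, -0.4, -1.5]
opening: 0.0218
grip_force: 40.0
```

Request:
{"api": "send_rows", "payload": {"targets": [[0, 0.0063, 0.0005, 0, 0], [0, 0.0061, 0.0015, 0, 0], [0, 0.0058, 0.0024, 0, 0], [0, 0.0053, 0.0032, 0, 0], [0, 0.0048, 0.0041, 0, 0]]}}

```text
time: 22.85
tool_pos: [0.5465, -0.0308, 0.1417]
tool_rot: [3.142, -0.0, 1.834]
contact_force: [0.0, 1.3, -0.1]
opening: 0.0215
grip_force: 40.0
```

Request:
{"api": "send_rows", "payload": {"targets": [[0, 0.0041, 0.0048, 0, 0], [0, 0.0032, 0.0053, 0, 0], [0, 0.0024, 0.0058, 0, 0], [0, 0.0015, 0.0061, 0, 0], [0, 0.0005, 0.0063, 0, 0]]}}

```text
time: 23.35
tool_pos: [0.5578, -0.0021, 0.1417]
tool_rot: [3.142, -0.0, 1.834]
contact_force: [-0.5, 0.4, -1.7]
opening: 0.0219
grip_force: 40.0
```

Request:
{"api": "send_rows", "payload": {"targets": [[0, -0.0005, 0.0063, 0, 0], [0, -0.0015, 0.0061, 0, 0], [0, -0.0024, 0.0058, 0, 0], [0, -0.0032, 0.0053, 0, 0], [0, -0.0041, 0.0048, 0, 0]]}}

```text
time: 23.85
tool_pos: [0.5458, 0.026, 0.1418]
tool_rot: [3.141, 0.0, 1.834]
contact_force: [-0.1, -0.4, -1.2]
opening: 0.0217
grip_force: 40.0
```

Request:
{"api": "send_rows", "payload": {"targets": [[0, -0.0048, 0.0041, 0, 0], [0, -0.0053, 0.0032, 0, 0], [0, -0.0058, 0.0024, 0, 0], [0, -0.0061, 0.0015, 0, 0], [0, -0.0063, 0.0005, 0, 0]]}}

```text
time: 24.35
tool_pos: [0.5172, 0.0374, 0.1418]
tool_rot: [3.142, -0.0, 1.834]
contact_force: [-0.2, 0.7, -0.8]
opening: 0.022
grip_force: 40.0
```

Request:
{"api": "send_rows", "payload": {"targets": [[0, -0.0063, -0.0005, 0, 0], [0, -0.0061, -0.0015, 0, 0], [0, -0.0058, -0.0024, 0, 0], [0, -0.0053, -0.0032, 0, 0], [0, -0.0048, -0.0041, 0, 0]]}}

```text
time: 24.85
tool_pos: [0.489, 0.0252, 0.1418]
tool_rot: [3.141, 0.0, 1.834]
contact_force: [0.6, -0.6, -1.9]
opening: 0.022
grip_force: 40.0
```

Request:
{"api": "send_rows", "payload": {"targets": [[0, -0.0041, -0.0048, 0, 0], [0, -0.0032, -0.0053, 0, 0], [0, -0.0024, -0.0058, 0, 0], [0, -0.0015, -0.0061, 0, 0], [0, -0.0005, -0.0063, 0, 0]]}}

```text
time: 25.35
tool_pos: [0.4786, -0.0034, 0.1421]
tool_rot: [3.139, 0.001, 1.834]
contact_force: [2.8, -0.5, -0.6]
opening: 0.0218
grip_force: 40.0
```

Request:
{"api": "send_rows", "payload": {"targets": [[0, 0.0005, -0.0063, 0, 0], [0, 0.0015, -0.0061, 0, 0], [0, 0.0024, -0.0058, 0, 0], [0, 0.0032, -0.0053, 0, 0], [0, 0.0041, -0.0048, 0, 0]]}}

```text
time: 25.85
tool_pos: [0.4895, -0.0315, 0.1415]
tool_rot: [-3.141, -0.0, 1.834]
contact_force: [-0.4, -0.1, -1.7]
opening: 0.0215
grip_force: 40.0
```

Request:
{"api": "send_rows", "payload": {"targets": [[0, 0.0048, -0.0041, 0, 0], [0, 0.0053, -0.0032, 0, 0], [0, 0.0058, -0.0024, 0, 0], [0, 0.0061, -0.0015, 0, 0], [0, 0.0063, -0.0005, 0, 0]]}}

```text
time: 26.35
tool_pos: [0.5183, -0.0428, 0.1417]
tool_rot: [3.141, 0.0, 1.834]
contact_force: [0.4, -0.5, -2.2]
opening: 0.0218
grip_force: 40.0
```

```bash
python3 - <<'E'
from h import *
print(observe()['tool_pos'],observe()['tool_rot'],observe()['contact_force'])
p,d=snap('scene','scene4',(140,260,180,340),4)
E
```

```text
[ 0.5183499  -0.0428139   0.14171585] [3.14145950e+00 4.42366735e-05 1.83383863e+00] [ 0.40679672 -0.50342524 -2.16457543]
```

View pics/scene4.png

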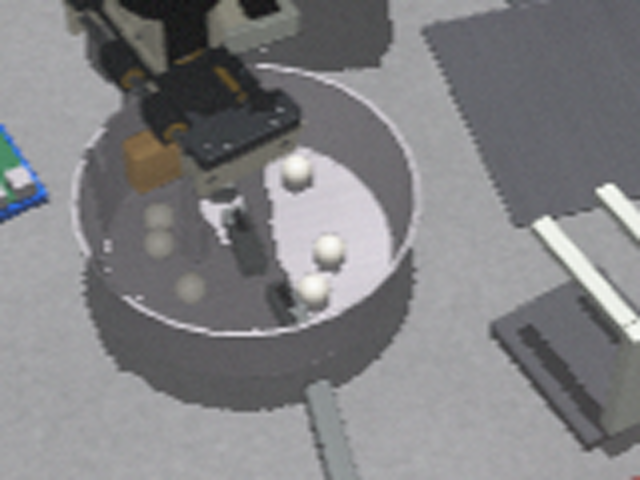

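The stirrer is upright in the grip, and all six beads and the latches are still in the bowl. I'll run three more circles.

Request:
{"api": "send_rows", "payload": {"targets": [[0, 0.0063, 0.0005, 0, 0], [0, 0.0061, 0.0015, 0, 0], [0, 0.0058, 0.0024, 0, 0], [0, 0.0053, 0.0032, 0, 0], [0, 0.0048, 0.0041, 0, 0]]}}

```text
time: 26.9
tool_pos: [0.5465, -0.0307, 0.1417]
tool_rot: [3.142, -0.0, 1.834]
contact_force: [0.3, 0.2, -1.4]
opening: 0.022
grip_force: 40.0
```

Request:
{"api": "send_rows", "payload": {"targets": [[0, 0.0041, 0.0048, 0, 0], [0, 0.0032, 0.0053, 0, 0], [0, 0.0024, 0.0058, 0, 0], [0, 0.0015, 0.0061, 0, 0], [0, 0.0005, 0.0063, 0, 0]]}}

```text
time: 27.4
tool_pos: [0.5578, -0.0022, 0.1417]
tool_rot: [3.142, -0.0, 1.834]
contact_force: [-0.1, 0.9, -1.5]
opening: 0.0216
grip_force: 40.0
```

Request:
{"api": "send_rows", "payload": {"targets": [[0, -0.0005, 0.0063, 0, 0], [0, -0.0015, 0.0061, 0, 0], [0, -0.0024, 0.0058, 0, 0], [0, -0.0032, 0.0053, 0, 0], [0, -0.0041, 0.0048, 0, 0]]}}

```text
time: 27.9
tool_pos: [0.5457, 0.026, 0.1418]
tool_rot: [3.142, 0.0, 1.834]
contact_force: [0.2, -0.7, -1.3]
opening: 0.0214
grip_force: 40.0
```

Request:
{"api": "send_rows", "payload": {"targets": [[0, -0.0048, 0.0041, 0, 0], [0, -0.0053, 0.0032, 0, 0], [0, -0.0058, 0.0024, 0, 0], [0, -0.0061, 0.0015, 0, 0], [0, -0.0063, 0.0005, 0, 0]]}}

```text
time: 28.4
tool_pos: [0.5172, 0.0373, 0.1418]
tool_rot: [3.141, 0.0, 1.834]
contact_force: [-0.0, -0.2, -1.7]
opening: 0.0218
grip_force: 40.0
```

Request:
{"api": "send_rows", "payload": {"targets": [[0, -0.0063, -0.0005, 0, 0], [0, -0.0061, -0.0015, 0, 0], [0, -0.0058, -0.0024, 0, 0], [0, -0.0053, -0.0032, 0, 0], [0, -0.0048, -0.0041, 0, 0]]}}

```text
time: 28.9
tool_pos: [0.489, 0.0252, 0.1418]
tool_rot: [3.141, 0.0, 1.834]
contact_force: [-0.2, 0.0, -3.1]
opening: 0.0216
grip_force: 40.0
```

Request:
{"api": "send_rows", "payload": {"targets": [[0, -0.0041, -0.0048, 0, 0], [0, -0.0032, -0.0053, 0, 0], [0, -0.0024, -0.0058, 0, 0], [0, -0.0015, -0.0061, 0, 0], [0, -0.0005, -0.0063, 0, 0]]}}

```text
time: 29.4
tool_pos: [0.4777, -0.0033, 0.1418]
tool_rot: [3.141, 0.0, 1.834]
contact_force: [1.0, -1.1, -1.3]
opening: 0.0219
grip_force: 40.0
```

Request:
{"api": "send_rows", "payload": {"targets": [[0, 0.0005, -0.0063, 0, 0], [0, 0.0015, -0.0061, 0, 0], [0, 0.0024, -0.0058, 0, 0], [0, 0.0032, -0.0053, 0, 0], [0, 0.0041, -0.0048, 0, 0]]}}

```text
time: 29.9
tool_pos: [0.4898, -0.0315, 0.1417]
tool_rot: [3.141, -0.0, 1.834]
contact_force: [0.5, 0.2, -1.6]
opening: 0.0216
grip_force: 40.0
```

Request:
{"api": "send_rows", "payload": {"targets": [[0, 0.0048, -0.0041, 0, 0], [0, 0.0053, -0.0032, 0, 0], [0, 0.0058, -0.0024, 0, 0], [0, 0.0061, -0.0015, 0, 0], [0, 0.0063, -0.0005, 0, 0]]}}

```text
time: 30.4
tool_pos: [0.5183, -0.0428, 0.1417]
tool_rot: [3.142, -0.0, 1.834]
contact_force: [0.2, 0.5, -1.3]
opening: 0.0215
grip_force: 40.0
```

Request:
{"api": "send_rows", "payload": {"targets": [[0, 0.0063, 0.0005, 0, 0], [0, 0.0061, 0.0015, 0, 0], [0, 0.0058, 0.0024, 0, 0], [0, 0.0053, 0.0032, 0, 0], [0, 0.0048, 0.0041, 0, 0]]}}

```text
time: 30.9
tool_pos: [0.5465, -0.0307, 0.1417]
tool_rot: [3.142, -0.0, 1.834]
contact_force: [-0.0, -0.6, -0.5]
opening: 0.0215
grip_force: 40.0
```

Request:
{"api": "send_rows", "payload": {"targets": [[0, 0.0041, 0.0048, 0, 0], [0, 0.0032, 0.0053, 0, 0], [0, 0.0024, 0.0058, 0, 0], [0, 0.0015, 0.0061, 0, 0], [0, 0.0005, 0.0063, 0, 0]]}}

```text
time: 31.4
tool_pos: [0.5578, -0.0021, 0.1417]
tool_rot: [3.142, 0.0, 1.834]
contact_force: [0.2, -0.5, -1.8]
opening: 0.0215
grip_force: 40.0
```

Request:
{"api": "send_rows", "payload": {"targets": [[0, -0.0005, 0.0063, 0, 0], [0, -0.0015, 0.0061, 0, 0], [0, -0.0024, 0.0058, 0, 0], [0, -0.0032, 0.0053, 0, 0], [0, -0.0041, 0.0048, 0, 0]]}}

```text
time: 31.9
tool_pos: [0.5457, 0.026, 0.1417]
tool_rot: [3.142, -0.0, 1.834]
contact_force: [1.2, -0.0, -2.0]
opening: 0.0216
grip_force: 40.0
```

Request:
{"api": "send_rows", "payload": {"targets": [[0, -0.0048, 0.0041, 0, 0], [0, -0.0053, 0.0032, 0, 0], [0, -0.0058, 0.0024, 0, 0], [0, -0.0061, 0.0015, 0, 0], [0, -0.0063, 0.0005, 0, 0]]}}

```text
time: 32.4
tool_pos: [0.5172, 0.0373, 0.1418]
tool_rot: [3.142, 0.0, 1.834]
contact_force: [0.1, -0.1, -0.9]
opening: 0.0218
grip_force: 40.0
```

Request:
{"api": "send_rows", "payload": {"targets": [[0, -0.0063, -0.0005, 0, 0], [0, -0.0061, -0.0015, 0, 0], [0, -0.0058, -0.0024, 0, 0], [0, -0.0053, -0.0032, 0, 0], [0, -0.0048, -0.0041, 0, 0]]}}

```text
time: 32.9
tool_pos: [0.489, 0.0252, 0.1418]
tool_rot: [3.141, 0.0, 1.834]
contact_force: [-0.7, -0.4, -1.2]
opening: 0.0218
grip_force: 40.0
```

Request:
{"api": "send_rows", "payload": {"targets": [[0, -0.0041, -0.0048, 0, 0], [0, -0.0032, -0.0053, 0, 0], [0, -0.0024, -0.0058, 0, 0], [0, -0.0015, -0.0061, 0, 0], [0, -0.0005, -0.0063, 0, 0]]}}

```text
time: 33.4
tool_pos: [0.4777, -0.0033, 0.1418]
tool_rot: [3.141, 0.0, 1.834]
contact_force: [0.6, 0.3, -1.3]
opening: 0.0217
grip_force: 40.0
```

Request:
{"api": "send_rows", "payload": {"targets": [[0, 0.0005, -0.0063, 0, 0], [0, 0.0015, -0.0061, 0, 0], [0, 0.0024, -0.0058, 0, 0], [0, 0.0032, -0.0053, 0, 0], [0, 0.0041, -0.0048, 0, 0]]}}

```text
time: 33.9
tool_pos: [0.4898, -0.0315, 0.1417]
tool_rot: [3.141, -0.0, 1.834]
contact_force: [-0.7, -0.2, -1.3]
opening: 0.0218
grip_force: 40.0
```

Request:
{"api": "send_rows", "payload": {"targets": [[0, 0.0048, -0.0041, 0, 0], [0, 0.0053, -0.0032, 0, 0], [0, 0.0058, -0.0024, 0, 0], [0, 0.0061, -0.0015, 0, 0], [0, 0.0063, -0.0005, 0, 0]]}}

```text
time: 34.4
tool_pos: [0.5183, -0.0428, 0.1417]
tool_rot: [3.141, 0.0, 1.834]
contact_force: [-0.4, -0.4, -1.1]
opening: 0.0215
grip_force: 40.0
```

Request:
{"api": "send_rows", "payload": {"targets": [[0, 0.0063, 0.0005, 0, 0], [0, 0.0061, 0.0015, 0, 0], [0, 0.0058, 0.0024, 0, 0], [0, 0.0053, 0.0032, 0, 0], [0, 0.0048, 0.0041, 0, 0]]}}

```text
time: 34.9
tool_pos: [0.5465, -0.0307, 0.1417]
tool_rot: [3.142, -0.0, 1.834]
contact_force: [0.9, -0.6, -1.4]
opening: 0.0218
grip_force: 40.0
```

Request:
{"api": "send_rows", "payload": {"targets": [[0, 0.0041, 0.0048, 0, 0], [0, 0.0032, 0.0053, 0, 0], [0, 0.0024, 0.0058, 0, 0], [0, 0.0015, 0.0061, 0, 0], [0, 0.0005, 0.0063, 0, 0]]}}

```text
time: 35.4
tool_pos: [0.5578, -0.0021, 0.1417]
tool_rot: [3.142, -0.0, 1.834]
contact_force: [0.1, 0.7, -1.2]
opening: 0.0219
grip_force: 40.0
```

Request:
{"api": "send_rows", "payload": {"targets": [[0, -0.0005, 0.0063, 0, 0], [0, -0.0015, 0.0061, 0, 0], [0, -0.0024, 0.0058, 0, 0], [0, -0.0032, 0.0053, 0, 0], [0, -0.0041, 0.0048, 0, 0]]}}

```text
time: 35.9
tool_pos: [0.5457, 0.026, 0.1418]
tool_rot: [3.142, -0.0, 1.834]
contact_force: [-0.1, -0.4, -1.7]
opening: 0.0217
grip_force: 40.0
```

Request:
{"api": "send_rows", "payload": {"targets": [[0, -0.0048, 0.0041, 0, 0], [0, -0.0053, 0.0032, 0, 0], [0, -0.0058, 0.0024, 0, 0], [0, -0.0061, 0.0015, 0, 0], [0, -0.0063, 0.0005, 0, 0]]}}

```text
time: 36.4
tool_pos: [0.5172, 0.0373, 0.1418]
tool_rot: [3.141, 0.0, 1.834]
contact_force: [-0.5, -0.0, -1.4]
opening: 0.0217
grip_force: 40.0
```

Request:
{"api": "send_rows", "payload": {"targets": [[0, -0.0063, -0.0005, 0, 0], [0, -0.0061, -0.0015, 0, 0], [0, -0.0058, -0.0024, 0, 0], [0, -0.0053, -0.0032, 0, 0], [0, -0.0048, -0.0041, 0, 0]]}}

```text
time: 36.9
tool_pos: [0.489, 0.0252, 0.1418]
tool_rot: [3.141, 0.0, 1.834]
contact_force: [-0.1, -0.1, -1.7]
opening: 0.0221
grip_force: 40.0
```

Request:
{"api": "send_rows", "payload": {"targets": [[0, -0.0041, -0.0048, 0, 0], [0, -0.0032, -0.0053, 0, 0], [0, -0.0024, -0.0058, 0, 0], [0, -0.0015, -0.0061, 0, 0], [0, -0.0005, -0.0063, 0, 0]]}}

```text
time: 37.4
tool_pos: [0.4777, -0.0033, 0.1418]
tool_rot: [3.141, 0.0, 1.834]
contact_force: [-0.1, 0.5, -1.9]
opening: 0.0217
grip_force: 40.0
```

Request:
{"api": "send_rows", "payload": {"targets": [[0, 0.0005, -0.0063, 0, 0], [0, 0.0015, -0.0061, 0, 0], [0, 0.0024, -0.0058, 0, 0], [0, 0.0032, -0.0053, 0, 0], [0, 0.0041, -0.0048, 0, 0]]}}

```text
time: 37.9
tool_pos: [0.4898, -0.0315, 0.1417]
tool_rot: [3.142, -0.0, 1.834]
contact_force: [0.4, 0.0, -0.6]
opening: 0.022
grip_force: 40.0
```

Request:
{"api": "send_rows", "payload": {"targets": [[0, 0.0048, -0.0041, 0, 0], [0, 0.0053, -0.0032, 0, 0], [0, 0.0058, -0.0024, 0, 0], [0, 0.0061, -0.0015, 0, 0], [0, 0.0063, -0.0005, 0, 0]]}}

```text
time: 38.4
tool_pos: [0.5183, -0.0428, 0.1417]
tool_rot: [3.141, 0.0, 1.834]
contact_force: [0.4, 0.1, -1.2]
opening: 0.0219
grip_force: 40.0
```

Request:
{"api": "send_rows", "payload": {"targets": [[0, 0, 0, 0.01, 0], [0, 0, 0, 0.02, 0], [0, 0, 0, 0.03, 0], [0, 0, 0, 0.04, 0], [0, 0, 0, 0.04, 0]]}}

```text
time: 38.9
tool_pos: [0.5172, -0.0424, 0.2837]
tool_rot: [-3.141, -0.0, 1.834]
contact_force: [0.2, -0.0, -1.5]
opening: 0.0221
grip_force: 39.9
```

Request:
{"api": "send_rows", "payload": {"targets": [[0, 0, 0, 0.012, 0], [0, 0.014, 0.0246, 0, 0], [0, 0.014, 0.0246, 0, 0], [0, 0.014, 0.0246, 0, 0], [0, 0.014, 0.0246, 0, 0]]}}

```text
time: 39.4
tool_pos: [0.5739, 0.0568, 0.2946]
tool_rot: [3.141, 0.0, 1.834]
contact_force: [0.5, 0.6, -1.2]
opening: 0.022
grip_force: 39.9
```

Request:
{"api": "send_rows", "payload": {"targets": [[0, 0.014, 0.0246, 0, 0], [0, 0.014, 0.0246, 0, 0], [0, 0.014, 0.0246, 0, 0], [0, 0.014, 0.0246, 0, 0], [0, 0.014, 0.0246, 0, 0]]}}

```text
time: 39.9
tool_pos: [0.6439, 0.1799, 0.2945]
tool_rot: [3.141, 0.0, 1.834]
contact_force: [-0.3, 0.2, -1.4]
opening: 0.022
grip_force: 39.9
```

Request:
{"api": "send_rows", "payload": {"targets": [[0, 0.014, 0.0246, 0, 0], [0, 0, 0, 0, 0], [0, 0, 0, 0, 0], [0, 0, 0, 0, 0]]}}

```text
time: 40.3
tool_pos: [0.6574, 0.2025, 0.2942]
tool_rot: [-3.141, 0.0, 1.833]
contact_force: [-0.2, -1.2, -1.9]
opening: 0.022
grip_force: 40.0
```

Request:
{"api": "send_rows", "payload": {"targets": [[0, 0.0007, 0.001, -0.03, 0], [0, 0, 0, -0.03, 0], [0, 0, 0, -0.03, 0], [0, 0, 0, -0.03, 0], [0, 0, 0, -0.02, 0]]}}

```text
time: 40.8
tool_pos: [0.6573, 0.2028, 0.1521]
tool_rot: [-3.139, 0.0, 1.832]
contact_force: [-0.0, -0.5, -1.5]
opening: 0.0216
grip_force: 40.0
```

Request:
{"api": "send_rows", "payload": {"targets": [[0, 0, 0, -0.006, 0], [0, 0, 0, -0.003, 0], [0, 0, 0, -0.003, 0], [0, 0, 0, 0, 0], [0, 0, 0, 0, 0]]}}

```text
time: 41.3
tool_pos: [0.6589, 0.2043, 0.1429]
tool_rot: [3.14, 0.0, 1.834]
contact_force: [0.6, -0.1, -1.6]
opening: 0.0216
grip_force: 40.0
```

Request:
{"api": "send_rows", "payload": {"targets": [[0, -0.0005, -0.0005, -0.001, 0], [0, 0, 0, -0.001, 0], [0, 0, 0, 0, 0], [0, 0, 0, 0, 0]]}}

```text
time: 41.7
tool_pos: [0.6582, 0.2038, 0.141]
tool_rot: [3.14, 0.0, 1.834]
contact_force: [-2.2, -0.8, 6.1]
opening: 0.0217
grip_force: 40.0
```

On the rails: upward force is felt. I'll release and lift.

Request:
{"api": "send_rows", "payload": {"targets": [[0.4, 0, 0, 0, 0], [0.4, 0, 0, 0, 0], [0.4, 0, 0, 0, 0], [0.4, 0, 0, 0.02, 0], [0.4, 0, 0, 0.03, 0]]}}

```text
time: 42.2
tool_pos: [0.6568, 0.2035, 0.1877]
tool_rot: [-3.136, -0.0, 1.834]
contact_force: [0.6, 0.7, 0.7]
opening: 0.0368
grip_force: 0.0
```

Request:
{"api": "send_rows", "payload": {"targets": [[0.4, 0, 0, 0.04, 0], [0.4, 0, 0, 0.03, 0], [0.7, -0.03, -0.04, 0.02, -0.14], [0.7, -0.03, -0.04, 0, -0.14], [0.7, -0.03, -0.04, 0, -0.14]]}}

```text
time: 42.7
tool_pos: [0.5692, 0.0857, 0.2785]
tool_rot: [3.14, 0.0, 1.409]
contact_force: [-0.3, -0.8, 0.3]
opening: 0.0564
grip_force: 0.0
```

Request:
{"api": "send_rows", "payload": {"targets": [[0.7, -0.03, -0.04, 0, -0.14], [0.7, -0.03, -0.04, 0, -0.14], [0.7, -0.03, -0.04, 0, -0.14], [0.7, -0.025, -0.04, 0, -0.14], [0.7, -0.025, -0.04, 0, -0.14]]}}

```text
time: 43.2
tool_pos: [0.4288, -0.1146, 0.2785]
tool_rot: [3.141, -0.0, 0.708]
contact_force: [1.1, -0.7, 0.3]
opening: 0.0643
grip_force: 0.0
```

Request:
{"api": "send_rows", "payload": {"targets": [[0.7, 0, -0.04, 0, -0.14], [0.7, 0, -0.04, 0, -0.14], [0.7, 0, -0.04, 0, -0.14], [0.7, 0, -0.04, 0, -0.14], [0.7, 0, -0.02, 0, -0.03]]}}

```text
time: 43.7
tool_pos: [0.4297, -0.2963, 0.278]
tool_rot: [3.141, 0.0, 0.118]
contact_force: [0.4, 0.4, -1.1]
opening: 0.0641
grip_force: 0.0
```

```bash
python3 - <<'E'
from meas import *
print(observe()['tool_pos'],observe()['tool_rot'],observe()['qpos'])
for n in ('top','scene'):
    p,d=snap(n,n+'5',None,1.5);P=pts(n,d); np.save('pics/P'+n,P)
    print('handle');rects(P,(.55,.75,.12,.3),.150,.19)
    print('scanner');rects(P,(.3,.6,-.45,-.2),.028,.042)
    print('head');rects(P,(.3,.6,-.45,-.2),.050,.07)
    print('pad');rects(P,(.3,.6,-.45,-.22),.0015,.007,40)
    # label plane
    m=(abs(P[...,0]-.64)<.02)&(abs(P[...,1]+.265)<.028)&(P[...,2]>.025)&(P[...,2]<.08)
    q=P[m];c=q.mean(0);w=np.linalg.svd(q-c)[2][2];w*=np.sign(w[2]);r=(q-c)@w
    print(len(q),c,w,'res',r.std(),'tilt',np.degrees(np.arccos(w[2])),'az',np.arctan2(w[1],w[0]))
E
```

```text
[ 0.42970355 -0.29625783  0.27795032] [3.14097117e+00 2.33458403e-04 1.18355231e-01] [-7.50157998e-01  3.00954996e-01  1.44056681e+00 -5.88256636e-04
  1.39974726e+00  7.02383062e-01]
handle
n441 uv(179,146) c=(0.6548,0.2053) 89x23 ang -1.319 z 0.1706
scanner
n80 uv(391,253) c=(0.4125,-0.3118) 67x24 ang 0.014 z 0.0334
head
pad
n58 uv(358,183) c=(0.5892,-0.2522) 62x25 ang -1.420 z 0.0039
n694 uv(380,249) c=(0.4186,-0.2845) 216x51 ang 0.022 z 0.0035
417 [ 0.64016255 -0.26485413  0.05136996] [-0.71782255 -0.01445059  0.69607612] res 0.0018892742653763357 tilt 45.88696767801183 az -3.1214642229466945
handle
n337 uv(330,190) c=(0.6594,0.2018) 90x23 ang -1.307 z 0.1698
scanner
n60 uv(90,181) c=(0.3139,-0.4226) 55x14 ang -1.336 z 0.0347
n365 uv(128,195) c=(0.4040,-0.3208) 122x36 ang 0.010 z 0.0349
n66 uv(133,222) c=(0.5076,-0.3171) 50x24 ang -1.217 z 0.0380
head
n91 uv(87,176) c=(0.3137,-0.4233) 54x15 ang -1.352 z 0.0604
n122 uv(130,213) c=(0.4876,-0.3196) 45x29 ang 1.509 z 0.0566
pad
n916 uv(131,211) c=(0.4274,-0.3173) 237x135 ang 0.136 z 0.0033
104 [ 0.64108471 -0.26517677  0.05031309] [-0.70489558 -0.00779357  0.70926827] res 0.00053215596507249 tilt 44.82458876826321 az -3.1305367518323024
```

View pics/top5.png

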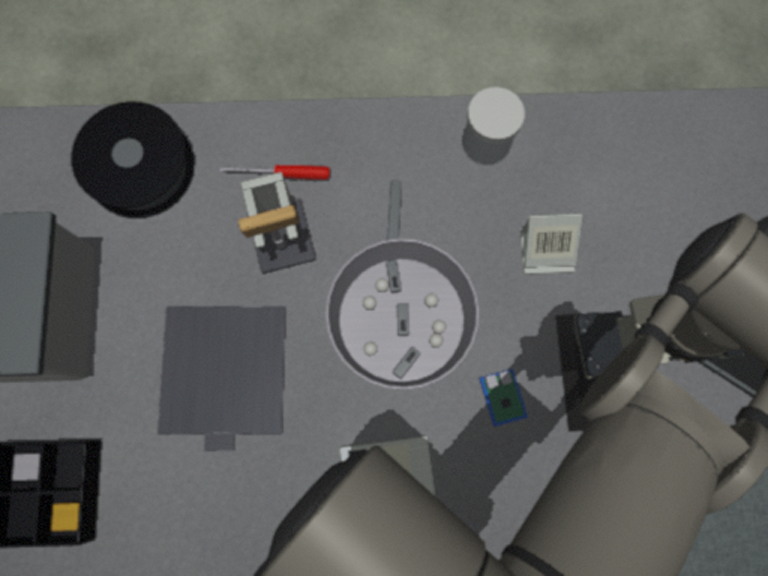

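The stirrer is back across the rails. The bowl holds the three latches (px (393,277), (403,319), (406,362)) and six beads, and nothing has spilled. Next I'll refine the scanner and pad poses.

```bash
python3 - <<'E'
from meas import *
for n,f in (('top','top0'),('scene','scene0'),('scene','scene5')):
    z=np.load(f'pics/{f}.npz');p=z['p'].astype(int);P=pts(n,z['d']);print(f)
    g=p.sum(2)
    box=(P[...,0]>.3)&(P[...,0]<.56)&(P[...,1]>-.40)&(P[...,1]<-.24)
    # pad: dark pixels
    m=box&(g<130)&(P[...,2]<.075)
    nn,L,st,_=cv2.connectedComponentsWithStats(m.astype(np.uint8));i=1+st[1:,4].argmax()
    q=P[L==i];print('pad',cv2.minAreaRect(q[q[:,2]<.008][:,:2].astype(np.float32)*1000),len(q))
    b=P[box&(P[...,2]>.029)&(P[...,2]<.038)]; b=b[b[:,0]<.46]
    print('body',cv2.minAreaRect(b[:,:2].astype(np.float32)*1000),b[:,2].mean())
    # centre line fit
    xs=np.arange(.36,.455,.008);mid=[(b[abs(b[:,0]-x)<.004][:,1].max()+b[abs(b[:,0]-x)<.004][:,1].min())/2 for x in xs]
    print('line',np.polyfit(xs,mid,1),np.mean(mid),'xmin',b[:,0].min())
    h=P[box&(P[...,2]>.05)&(P[...,2]<.07)];print('head',cv2.minAreaRect(h[:,:2].astype(np.float32)*1000))
E
```

```text
top0
pad ((421.4129943847656, -322.56207275390625), (194.64443969726562, 95.30789184570312), 1.7840646505355835) 2121
body ((371.9864807128906, -330.1710510253906), (183.91836547851562, 74.47443389892578), 22.583524703979492) 0.03457244010008787
line [-0.00344501 -0.31649349] -0.31788527129705124 xmin 0.30060857671935814
head ((398.39178466796875, -343.23529052734375), (219.58865356445312, 50.82948684692383), 17.43566131591797)
scene0
pad ((347.884521484375, -303.2508239746094), (0.0, 0.0), 0.0) 5
body ((372.23785400390625, -333.5958251953125), (176.95846557617188, 71.21340942382812), 22.03292465209961) 0.034466169915250235
line [-5.28359623e-05 -3.20441861e-01] -0.32046320714301224 xmin 0.30274905776251737
head ((400.7273864746094, -345.4855651855469), (221.1817169189453, 47.33264923095703), 16.844507217407227)
scene5
pad ((379.6510925292969, -299.272216796875), (59.62158203125, 7.394992351531982), 0.142295241355896) 104
body ((372.5403137207031, -333.21270751953125), (178.77088928222656, 71.42176055908203), 22.136856079101562) 0.034409809717434625
line [ 0.01538548 -0.32668562] -0.3204698831344552 xmin 0.30212854483838003
head ((409.18157958984375, -366.05950927734375), (221.56411743164062, 49.46358871459961), 29.786592483520508)
```

```bash
python3 - <<'E'
from h import *
z=np.load('pics/top0.npz');p=np.clip(z['p'].astype(int)*2,0,255).astype(np.uint8)
show(p,'pad0',(200,295,350,450),6)
E
```

```text
(no output)
```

View pics/pad0.png

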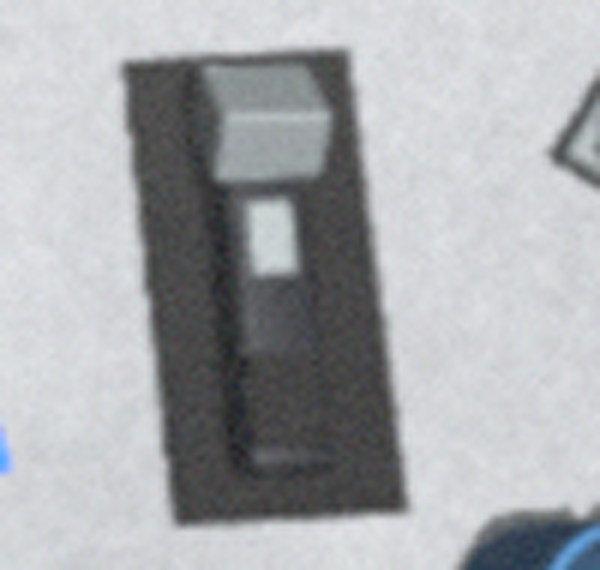

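```bash
python3 - <<'E'
from h import *
c=calibration('top');K=c['intrinsics'];T=np.linalg.inv(c['world_to_cam'])
def at(u,v,z):
    u=u/6+350-.4;v=v/6+200-.4
    d=T[:3,:3]@np.array([(u-K[0,2])/K[0,0],-(v-K[1,2])/K[1,1],-1]);o=T[:3,3]
    return (o+d*(z-o[2])/d[2])[:2]
C=np.array([at(*q,.003) for q in((125,65),(348,50),(405,510),(178,522))]);print(C.round(4),C.mean(0))
print('yaw long',[np.arctan2(*(a-b)[::-1]) for a,b in((C[0],C[3]),(C[1],C[2]))],'short',np.arctan2(*(C[0]-C[1])[::-1])-np.pi/2)
S=np.array([at(289,452,.035),at(271,235,.035),at(275,115,.060)]);print(S,np.arctan2(*(S[1]-S[0])[::-1]),np.arctan2(*(S[2]-S[0])[::-1]))
E
```

```text
[[ 0.5175 -0.2716]
 [ 0.5215 -0.3695]
 [ 0.3243 -0.3741]
 [ 0.3219 -0.2781]] [ 0.42127537 -0.32331313]
yaw long [np.float64(0.03315066328764305), np.float64(0.022980162974229067)] short 0.04079426449916457
[[ 0.34870444 -0.31777941]
 [ 0.43816475 -0.31866097]
 [ 0.48504908 -0.31730601]] -0.009853857056759773 0.003472023984972955
```

Request:
{"api": "send_rows", "payload": {"targets": [[0.65, -0.008, -0.023, -0.03, -0.118], [0.65, 0, 0, -0.04, 0], [0.65, 0, 0, -0.04, 0], [0.65, 0, 0, -0.04, 0], [0.65, 0, 0, -0.04, 0]]}}

```text
time: 44.3
tool_pos: [0.4224, -0.3146, 0.0873]
tool_rot: [-3.141, -0.001, 0.01]
contact_force: [0.7, -0.7, 0.1]
opening: 0.0598
grip_force: 0.0
```

Request:
{"api": "send_rows", "payload": {"targets": [[0.65, 0, 0, -0.02, 0], [0.65, 0, 0, 0, 0], [0.65, 0, 0, 0, 0]]}}

```text
time: 44.6
tool_pos: [0.4227, -0.3156, 0.069]
tool_rot: [3.142, -0.0, 0.008]
contact_force: [0.2, -0.4, 0.5]
opening: 0.0597
grip_force: 0.0
```

```bash
python3 - <<'E'
from meas import *
print(observe()['tool_pos'],observe()['tool_rot'])
p,d=snap('scene','scene6',(130,260,60,220),5);P=pts('scene',d)
rects(P,(.3,.6,-.4,-.25),.028,.042);rects(P,(.3,.6,-.4,-.25),.050,.066)
E
```

```text
[ 0.4227147  -0.31559571  0.06903755] [ 3.14150938e+00 -3.17863464e-04  8.14810105e-03]
n343 uv(128,196) c=(0.4067,-0.3205) 116x38 ang -0.019 z 0.0351
n61 uv(133,222) c=(0.5074,-0.3175) 49x22 ang -1.278 z 0.0378
n123 uv(130,213) c=(0.4894,-0.3196) 46x32 ang 1.548 z 0.0563
```

View pics/scene6.png

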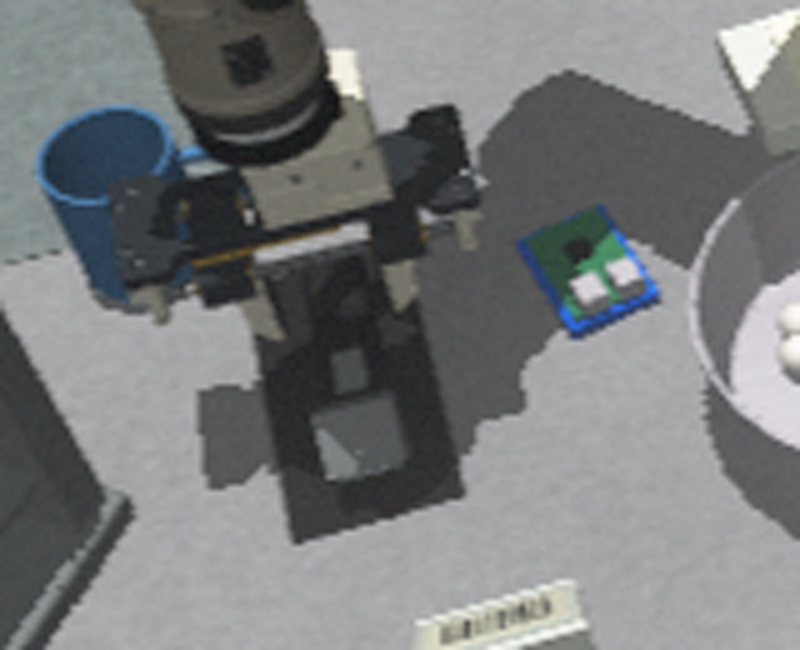

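Request:
{"api": "send_rows", "payload": {"targets": [[0.65, -0.0005, -0.0035, -0.02, -0.008], [0.65, 0, 0, -0.02, 0], [0.65, 0, 0, -0.015, 0], [0.65, 0, 0, -0.006, 0], [0.65, 0, 0, 0, 0]]}}

```text
time: 45.15
tool_pos: [0.422, -0.32, 0.008]
tool_rot: [3.141, -0.001, -0.002]
contact_force: [0.6, 0.3, -0.6]
opening: 0.06
grip_force: 0.0
```

Request:
{"api": "send_rows", "payload": {"grip_force": 30, "targets": [[0, 0, 0, 0, 0], [0, 0, 0, 0, 0], [0, 0, 0, 0, 0], [0, 0, 0, 0, 0], [0, 0, 0, 0, 0]]}}

```text
time: 45.65
tool_pos: [0.4219, -0.32, 0.0079]
tool_rot: [3.141, -0.001, -0.002]
contact_force: [-0.5, 1.0, 5.9]
opening: 0.036
grip_force: 30.0
```

Request:
{"api": "send_rows", "payload": {"targets": [[0, 0, 0, 0.015, 0], [0, 0, 0, 0.025, 0], [0, 0, 0, 0.03, 0], [0, 0, 0, 0.028, 0], [0, 0.015, 0.012, 0, 0.005]]}}

```text
time: 46.15
tool_pos: [0.4373, -0.3103, 0.1089]
tool_rot: [3.137, -0.004, 0.001]
contact_force: [0.2, -0.4, -1.7]
opening: 0.0359
grip_force: 30.0
```

Request:
{"api": "send_rows", "payload": {"targets": [[0, 0.02, 0.015, 0, 0.006], [0, 0.015, 0.015, 0, 0.006], [0, 0.012, 0.01, 0, 0], [0, 0, 0, 0, 0], [0, 0, 0, 0, 0]]}}

```text
time: 46.65
tool_pos: [0.4833, -0.2678, 0.1049]
tool_rot: [-3.142, 0.001, 0.016]
contact_force: [-0.6, -0.3, -1.8]
opening: 0.0357
grip_force: 30.0
```

```bash
python3 - <<'E'
from meas import *
o=observe();print(o['tool_pos'],o['tool_rot'],o['opening'])
for n in('scene','top'):
    p,d=snap(n,n+'7',(150,280,80,240) if n=='scene' else (130,260,320,480),5);P=pts(n,d);np.save('pics/P7'+n,P)
    print(n);rects(P,(.35,.66,-.34,-.2),.120,.14);rects(P,(.45,.66,-.34,-.2),.150,.165);rects(P,(.45,.66,-.34,-.2),.105,.165)
    m=(abs(P[...,1]+.268)<.03)&(P[...,2]>.095)&(P[...,2]<.17)&(P[...,0]>.45);q=P[m];print(len(q),q[:,0].max(),q[:,1].min(),q[:,1].max(),q[:,2].max())
    # label
    m=(abs(P[...,0]-.64)<.02)&(abs(P[...,1]+.265)<.028)&(P[...,2]>.025)&(P[...,2]<.08)
    q=P[m]; print(len(q))
E
```

```text
[ 0.48334366 -0.26782685  0.10494136] [-3.14151346e+00  9.23848816e-04  1.55436944e-02] 0.03567921959542312
scene
n40 uv(140,182) c=(0.4541,-0.2716) 34x15 ang 1.477 z 0.1318
n261 uv(143,194) c=(0.4978,-0.2669) 61x55 ang 0.723 z 0.1317
n87 uv(148,214) c=(0.5689,-0.2682) 46x14 ang -1.541 z 0.1351
n101 uv(145,204) c=(0.5506,-0.2684) 45x22 ang -1.459 z 0.1548
n33 uv(140,182) c=(0.4552,-0.2701) 31x10 ang -1.551 z 0.1321
n616 uv(145,201) c=(0.5232,-0.2695) 105x71 ang 0.009 z 0.1355
621 0.5759184331684625 -0.29780238631459216 -0.23815471948474382 0.1666512635259676
102
top
n64 uv(375,184) c=(0.5593,-0.2544) 57x28 ang -0.769 z 0.1358
n72 uv(379,186) c=(0.5484,-0.2599) 33x17 ang -1.387 z 0.1548
n205 uv(377,185) c=(0.5498,-0.2636) 43x41 ang 0.050 z 0.1449
205 0.5721974099622968 -0.28320403705900965 -0.24300087073404525 0.1617703668762145
417
```

View pics/scene7.png

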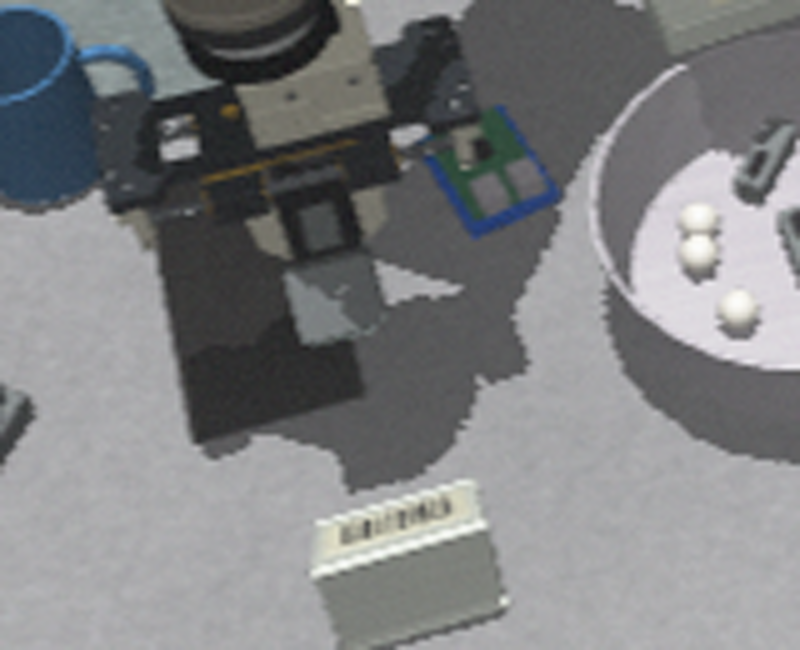

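View pics/top7.png

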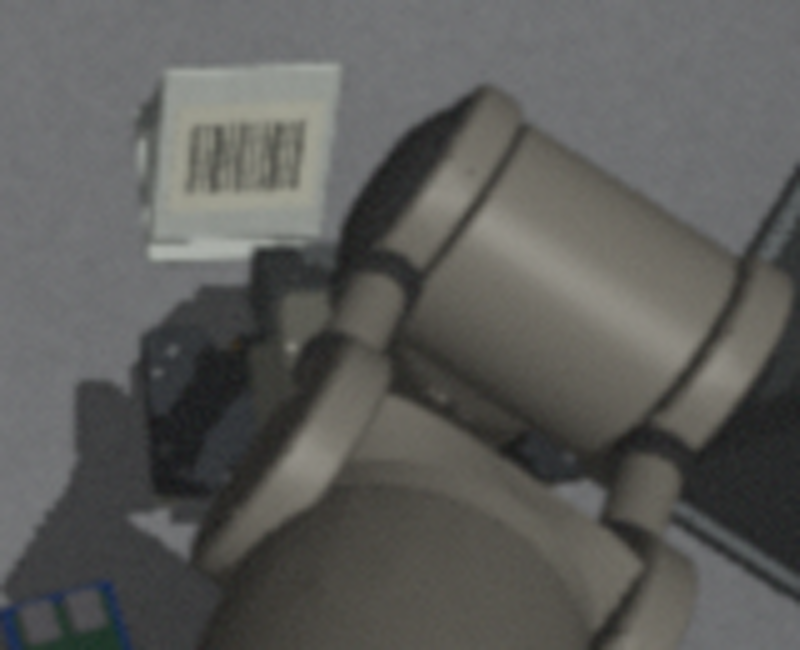

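The scanner is held level and faces the label. Barcode centre is at about (246,157) in the top crop and (397,520) in the scene crop. I'll convert both to check the aim.

```bash
python3 - <<'E'
from h import *
def at(n,u,v):
    P=np.load('pics/P7'+n+'.npy'); u=int(round(u));v=int(round(v))
    q=P[v-1:v+2,u-1:u+2].reshape(-1,3); return q.mean(0).round(4)
t=lambda x,y:(320+x/5-.4,130+y/5-.4)
s=lambda x,y:(80+x/5-.4,150+y/5-.4)
print('top',at('top',*t(246,157)),'corners',[at('top',*t(*c)) for c in((180,112),(325,106),(313,206),(172,212))])
print('scene',at('scene',*s(397,520)),'ends',at('scene',*s(340,532)),at('scene',*s(452,508)))
for n in('top','scene'):
    P=np.load(f'pics/P7{n}.npy');m=(abs(P[...,0]-.64)<.02)&(abs(P[...,1]+.265)<.028)&(P[...,2]>.025)&(P[...,2]<.08)
    q=P[m];A=np.c_[q[:,1:],np.ones(len(q))];k=np.linalg.lstsq(A,q[:,0],rcond=None)[0];print(n,k,'x at y-.265 z.05',k@[-.265,.05,1])
E
```

```text
top [ 0.6382 -0.266   0.0512] corners [array([ 0.6575, -0.23  ,  0.0699]), array([ 0.6582, -0.304 ,  0.0696]), array([ 0.6169, -0.304 ,  0.0276]), array([ 0.6165, -0.2309,  0.0264])]
scene [ 0.6453 -0.2661  0.0548] ends [ 0.636  -0.2955  0.0447] [ 0.6445 -0.2368  0.0536]
top [-0.02212562  0.94764066  0.58537482] x at y-.265 z.05 0.6386201438834845
scene [-0.02131289  0.99850175  0.58520547] x at y-.265 z.05 0.640778469732389
```

Label centre is (0.6397, -0.2667, 0.050), heading 0.021. I'll make a fine correction, then hold still for 3 s.

Request:
{"api": "send_rows", "payload": {"targets": [[0, 0, -0.002, 0.0015, 0.005], [0, 0, 0, 0, 0], [0, 0, 0, 0, 0], [0, 0, 0, 0, 0], [0, 0, 0, 0, 0]]}}

```text
time: 47.25
tool_pos: [0.4835, -0.2699, 0.1068]
tool_rot: [3.142, 0.0, 0.02]
contact_force: [0.1, 0.2, -2.2]
opening: 0.0359
grip_force: 30.0
```

Request:
{"api": "send_rows", "payload": {"targets": [[0, 0, 0, 0, 0], [0, 0, 0, 0, 0], [0, 0, 0, 0, 0], [0, 0, 0, 0, 0], [0, 0, 0, 0, 0]]}}

```text
time: 47.75
tool_pos: [0.4836, -0.2699, 0.1068]
tool_rot: [3.142, 0.0, 0.02]
contact_force: [0.4, 0.7, -1.6]
opening: 0.0359
grip_force: 30.0
```

Request:
{"api": "send_rows", "payload": {"targets": [[0, 0, 0, 0, 0], [0, 0, 0, 0, 0], [0, 0, 0, 0, 0], [0, 0, 0, 0, 0], [0, 0, 0, 0, 0]]}}

```text
time: 48.25
tool_pos: [0.4836, -0.2699, 0.1068]
tool_rot: [3.141, 0.0, 0.02]
contact_force: [0.1, 0.2, -2.1]
opening: 0.0358
grip_force: 30.0
```

Request:
{"api": "send_rows", "payload": {"targets": [[0, 0, 0, 0, 0], [0, 0, 0, 0, 0], [0, 0, 0, 0, 0], [0, 0, 0, 0, 0], [0, 0, 0, 0, 0]]}}

```text
time: 48.75
tool_pos: [0.4836, -0.2699, 0.1068]
tool_rot: [3.141, -0.0, 0.02]
contact_force: [-1.4, -0.5, -2.4]
opening: 0.036
grip_force: 30.0
```

Request:
{"api": "send_rows", "payload": {"targets": [[0, 0, 0, 0, 0], [0, 0, 0, 0, 0], [0, 0, 0, 0, 0], [0, 0, 0, 0, 0], [0, 0, 0, 0, 0]]}}

```text
time: 49.25
tool_pos: [0.4836, -0.2699, 0.1068]
tool_rot: [3.142, 0.0, 0.02]
contact_force: [-0.0, -0.4, -1.9]
opening: 0.036
grip_force: 30.0
```

Request:
{"api": "send_rows", "payload": {"targets": [[0, 0, 0, 0, 0], [0, 0, 0, 0, 0], [0, 0, 0, 0, 0], [0, 0, 0, 0, 0], [0, 0, 0, 0, 0]]}}

```text
time: 49.75
tool_pos: [0.4836, -0.2699, 0.1068]
tool_rot: [3.141, 0.0, 0.02]
contact_force: [-0.1, -0.6, -2.1]
opening: 0.0357
grip_force: 30.0
```

Request:
{"api": "send_rows", "payload": {"targets": [[0, 0, 0, 0, 0], [0, 0, 0, 0, 0], [0, 0, 0, 0, 0], [0, 0, 0, 0, 0], [0, 0, 0, 0, 0]]}}

```text
time: 50.25
tool_pos: [0.4836, -0.2699, 0.1068]
tool_rot: [3.142, -0.0, 0.02]
contact_force: [1.2, 0.3, -1.1]
opening: 0.0356
grip_force: 30.0
```

The scan hold lasted 3 s at a steady pose. Now I'll lay the scanner back at the pad centre (0.4235,-0.3245), yaw 0.03.

Request:
{"api": "send_rows", "payload": {"targets": [[0, -0.01, -0.008, 0, 0.005], [0, -0.015, -0.012, 0, 0.006], [0, -0.02, -0.015, 0, 0], [0, -0.015, -0.012, 0, 0], [0, -0.01, -0.008, 0, 0]]}}

```text
time: 50.75
tool_pos: [0.412, -0.326, 0.1069]
tool_rot: [3.141, 0.0, 0.03]
contact_force: [-0.4, -0.1, -0.4]
opening: 0.036
grip_force: 30.0
```

Request:
{"api": "send_rows", "payload": {"targets": [[0, 0, 0, -0.02, 0], [0, 0, 0, -0.03, 0], [0, 0, 0, -0.02, 0], [0, 0, 0, -0.015, 0], [0, 0, 0, -0.007, 0]]}}

```text
time: 51.25
tool_pos: [0.4128, -0.3245, 0.0135]
tool_rot: [-3.14, 0.002, 0.031]
contact_force: [0.0, 0.1, -2.2]
opening: 0.0357
grip_force: 30.0
```

Request:
{"api": "send_rows", "payload": {"targets": [[0, 0, 0, -0.003, 0], [0, 0, 0, -0.002, 0], [0, 0, 0, 0, 0], [0, 0, 0, 0, 0]]}}

```text
time: 51.65
tool_pos: [0.4139, -0.3252, 0.0105]
tool_rot: [3.141, -0.001, 0.031]
contact_force: [-0.7, -0.4, -1.0]
opening: 0.0361
grip_force: 30.0
```

Request:
{"api": "send_rows", "payload": {"targets": [[0, 0, 0, -0.0015, 0], [0, 0, 0, -0.001, 0], [0, 0, 0, -0.0005, 0], [0, 0, 0, 0, 0], [0, 0, 0, 0, 0]]}}

```text
time: 52.15
tool_pos: [0.4138, -0.3251, 0.0079]
tool_rot: [3.141, -0.001, 0.031]
contact_force: [-1.5, 1.1, 8.0]
opening: 0.0354
grip_force: 30.0
```

Contact with the pad. Release, back off and check.

Request:
{"api": "send_rows", "payload": {"targets": [[0.6, 0, 0, 0, 0], [0.6, 0, 0, 0, 0], [0.6, 0, 0, 0, 0], [0.6, 0, 0, 0.02, 0], [0.6, 0, 0, 0.04, 0]]}}

```text
time: 52.65
tool_pos: [0.4121, -0.3234, 0.0648]
tool_rot: [-3.137, 0.005, 0.031]
contact_force: [0.9, -0.3, -0.5]
opening: 0.0551
grip_force: 0.0
```

Request:
{"api": "send_rows", "payload": {"targets": [[0.6, 0, 0, 0.05, 0], [0.6, 0, 0, 0.05, 0], [0.6, 0, 0, 0.04, 0], [0.6, -0.03, -0.04, 0.02, 0], [0.6, -0.04, -0.04, 0, 0]]}}

```text
time: 53.15
tool_pos: [0.3518, -0.399, 0.2291]
tool_rot: [3.135, -0.004, 0.035]
contact_force: [-0.2, -1.3, 0.4]
opening: 0.0552
grip_force: 0.0
```

Request:
{"api": "send_rows", "payload": {"targets": [[0.6, -0.04, -0.04, 0, 0], [0.6, -0.04, -0.04, 0, 0], [0.6, -0.03, -0.02, 0, 0], [0.6, 0, 0, 0, 0], [0.6, 0, 0, 0, 0]]}}

```text
time: 53.65
tool_pos: [0.2492, -0.4882, 0.225]
tool_rot: [-3.141, -0.0, 0.029]
contact_force: [0.9, -0.4, -0.6]
opening: 0.0549
grip_force: 0.0
```

```bash
python3 - <<'E'
from meas import *
print(observe()['tool_pos'])
for n in('top','scene'):
    p,d=snap(n,n+'8',None,1.5);P=pts(n,d)
    rects(P,(.3,.56,-.4,-.24),.028,.042);rects(P,(.4,.56,-.4,-.24),.050,.066)
show(np.clip(np.load('pics/top8.npz')['p'].astype(int)*3//2,0,255).astype(np.uint8),'fin',(90,300,160,450),2.6)
E
```

```text
[ 0.24916309 -0.48815861  0.22503317]
n62 uv(390,218) c=(0.4896,-0.3111) 59x30 ang -0.797 z 0.0391
n728 uv(398,257) c=(0.3940,-0.3269) 124x41 ang 0.039 z 0.0349
n191 uv(397,223) c=(0.4754,-0.3212) 46x30 ang -1.473 z 0.0566
n361 uv(125,193) c=(0.3936,-0.3271) 118x36 ang 0.047 z 0.0349
n66 uv(131,220) c=(0.4994,-0.3217) 49x22 ang -1.261 z 0.0376
n116 uv(128,211) c=(0.4802,-0.3243) 45x29 ang -1.565 z 0.0560
```

View pics/fin.png

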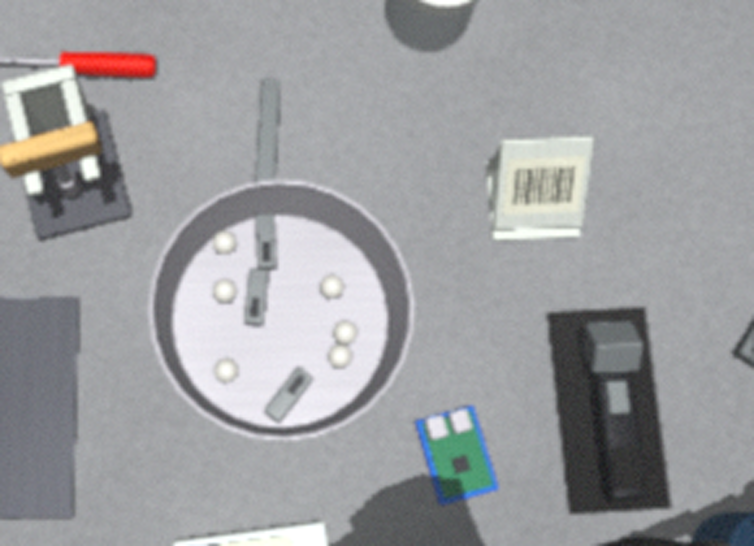

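The final view shows the scanner flat and centred on its pad at (615,410), three latches and six beads in the bowl, and the stirrer hung at (50,150).

```bash
python3 -c "
from cell import hand_in
print(hand_in())"
```

```text
the job is handed in; nothing more can be done
None
```

The job is handed in at about 54 s: three latches are in the bowl and stirred four circles without a spill, the stirrer is hung back, the scanner was held still at the label for 3 s (aim computed from measurements, no read signal to check), and it lies flat in the middle of its pad.

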